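# Fetch strays from under the rack with a reacher

### The job

White pipe couplings and brass bushes have got under the low wire rack. Pick up the reacher, fetch each of them out by squeezing its trigger so that its jaws close on the piece under the rack, and put each in the tray that already holds a piece of the same kind; the strays are greasy, so never touch them with your own fingers, leave the sample pieces in their trays, and do not disturb the nail jar or the masking tape. When all are sorted, stand the reacher back on its black mat the way it stood, and let go of it.

Things in the scene. Friction and masses are not known exactly. Their poses are not given: they have to be found in the camera images.
- reacher: Reacher, 264 mm long, 0.31 kg, balanced near its grip, standing free on a black foot (x -40 to 60 mm, 64 mm wide, 6 mm thick). Origin: underside of the foot, below the middle of the handle; x forward along the shaft to the jaws, z up. Black upright grip: flat back face at x = -28 mm, 26 mm wide in y, top z = 112 mm. Shaft axis at z = 40 mm; shaft, head and jaws stay below z = 48 mm.
- jaw_centre (a point): Point between the jaws where a piece should sit, at x = 198, y = 0, z = 15 mm of the reacher's frame. The orange jaws run from pivots (x = 160, y = +-20 mm, on a 54 mm wide head at x = 148 to 168 mm) to lipped tips at x = 223 mm, z = 2 to 32 mm, swinging level. Fully open: 60 mm between the tips, 80 mm outside; at a pinch of 53.5 mm 53 mm between. Reach in with the foot 5 to 10 mm off the worktop.
- trigger_face (a point): Orange upright trigger ahead of the grip: flat front face at x = +28 mm of the reacher's frame when relaxed, 26 mm wide, z = 60 to 112 mm. This point: middle of that face, z = 86 mm. Pinch grip and trigger from above, closing along x: relaxed they measure 56 mm over both faces, with empty jaws shut 36.5 mm. A light pinch to 53 or 54 mm holds the tool with jaws open; harder shuts them.
- jaw_left: Left (+y) jaw of the reacher, turned by the trigger. Origin at its pivot.
- jaw_right: Right (-y) jaw of the reacher, turned by the trigger. Origin at its pivot.
- trigger (a joint): Slide of the reacher's trigger, 0 m relaxed (jaws open) to 0.0195 m fully squeezed (jaws shut on nothing); it moves back towards the grip. Spring: 9 N to start it, 15 N at the end; a squeeze of 20 to 40 N grips a piece. It stops near 0.008 on a coupling, 0.016 on a bush. Fingers that close evenly thereby push the reacher forward by half the travel.
- wire_rack: Fixed low white wire rack, 165 mm deep (its x) and 328 mm wide (its y), 79 mm high, with 70 mm clear height below. Origin: centre of its footprint on the worktop; x points from the open front (at x = -82.5 mm) to the back. Back and sides are closed by a rail 24 mm high, 6 mm thick; only the front is open (inner width 314 mm). Its wire top can be seen through but not reached through.
- coupling_1: White plastic pipe coupling, a tube 38 mm in diameter and 50 mm tall, 30 g, standing on end somewhere under the wire rack at the start (or absent: None). Origin: centre of its lower end; z along its axis.
- coupling_2: White plastic pipe coupling, a tube 38 mm in diameter and 50 mm tall, 30 g, standing on end somewhere under the wire rack at the start (or absent: None). Origin: centre of its lower end; z along its axis.
- bush_1: Brass pipe bush with a hexagon waist, 24 mm thick and 32 mm tall, 40 g, standing somewhere under the wire rack at the start (or absent: None). Origin: centre of its underside; z up.
- bush_2: Brass pipe bush with a hexagon waist, 24 mm thick and 32 mm tall, 40 g, standing somewhere under the wire rack at the start (or absent: None). Origin: centre of its underside; z up.
- bush_3: Brass pipe bush with a hexagon waist, 24 mm thick and 32 mm tall, 40 g, standing somewhere under the wire rack at the start (or absent: None). Origin: centre of its underside; z up.
- sample_coupling: Sample coupling, just like the stray ones, standing in one of the trays: couplings belong in that tray. Origin: centre of its lower end.
- sample_bush: Sample bush, just like the stray ones, standing in the other tray: bushes belong in that one. Origin: centre of its underside.
- tray_near: Fixed blue open tray, 180 mm (its x) by 150 mm (its y) outside, 18 mm high, walls and floor 4 mm thick; the other tray looks alike. Origin: centre of its underside, on the worktop. At the start it holds one sample piece, about 55 mm from the centre towards its +x end; the half towards -x (the robot's side) is empty.
- tray_far: Fixed blue open tray, 180 mm (its x) by 150 mm (its y) outside, 18 mm high, walls and floor 4 mm thick; the other tray looks alike. Origin: centre of its underside, on the worktop. At the start it holds one sample piece, about 55 mm from the centre towards its +x end; the half towards -x (the robot's side) is empty.
- mat: Fixed black rubber mat, 300 x 90 x 3 mm, the reacher's place. Origin: on the worktop under the spot where the reacher's origin stood (60 mm from the mat's rear end); x points along the mat the way the reacher pointed.
- nail_jar: Jar with a white lid, 56 mm in diameter, 85 mm tall, standing beside the trays; a bystander. Origin: centre of its underside.
- masking_tape: Roll of masking tape, 96 mm in diameter, 25 mm high, lying on the worktop; a bystander. Origin: centre of its underside.
Mind the look-alikes: they are no part of the job. Leave any green look-alike of the sample_bush alone.

How it is judged:
By the outcome, as a careful person would: the job done as asked, in the order asked, and still so for the second after the job is handed in, with the robot touching nothing.
Of coupling_1, bush_1, coupling_2, bush_2, bush_3 only 4 to 5 are there at a start; the rules pass over those that are not, and their reading is None.
At some moment in a run one of coupling_1, bush_1, coupling_2, bush_2, bush_3 may be knocked a few centimetres aside while the robot is not near it.
It also fails if it takes over 200 s, if anything falls off the work surface, if the arm or the gripper's body presses on something with over 40 N, if the wrist force passes 120 N, or if a joint passes its speed limit or range.

### The arm

A 6-joint arm with a two-finger parallel gripper is mounted at the origin on a cart in front of the work surface, level with it; the furniture and walls round the work are solid. World frame = base frame: x ahead of the robot, y to its left, z up, the work surface at z = 0. Lengths are in mm, angles in degrees, forces in N, time in s.
With the tool pointing down it reaches from about 300 to 850 mm from the base axis. Payload 4.2 kg.
Tool frame: the origin (TCP) lies midway between the tips of the shut fingers; the grasp point (between the pads) lies 19 mm behind it (env.grasp_offset is the distance from the TCP to the grasp point, in mm); z points along the fingers, y is the line along which they close (so a half turn about z gives the same grasp; the last joint's range is limited). The gripper opens to 91 mm and grips with 3 to 60 N. Pads are 32 mm wide; open, the fingers measure 118 mm over their backs; the gripper's body (76 mm by 178 mm) begins 60 mm behind the grasp point.
Start: joints at [74.714, 18.312, 89.639, -0, 72.044, -1.146], TCP at [140.475, 557.593, 213.976] pointing down, gripper open.
Joint ranges: [-177.97, 177.97], [-48.28, 115.42], [12.27, 149.76], [-77.06, 257.06], [2.81, 150.46], [-146.56, 146.56]. Speed limits (degrees/s): [147.25, 147.25, 180, 180, 180, 180].

### API

Orientations are given as [roll, pitch, yaw] about the fixed x, y, z axes, in that order (R = Rz(yaw) Ry(pitch) Rx(roll)).
In Python, from workcell import env, optics gives the robot as it stands. The module is installed in compiled form; this text tells all that it offers.
- The arm moves only by the tool send_rows, never from a script. Its argument "targets" is a list that holds one entry, the list of rows, each a list of 7 numbers: the turn, a rotation vector about the world's x, y, z scaled (see below), then the shift along the world's x, y, z scaled (see below), then the closure, from -1 (fully open) to 1 (shut). In form: [[[rx, ry, rz, x, y, z, gripper], ...]]. A call has 1 to 12 rows; each row shifts and turns the commanded pose from where the row before left it; what a row does not reach is not made up. The controller multiplies each number of a shift by 0.2 m and each number of a turn by pi/2 rad. A row lasts 1/10 s, in which the tool goes at most 50 mm and 8.59 degrees, less where a joint would pass 70% of its speed; a pose out of reach is approached as far as the arm can. A call with a number of a shift or a turn outside -1 to 1 is refused whole. A call with a gripper value outside its range is refused whole. The fingers move at their own pace and stop on an object; "grip_force" is the grip in N (left out, the last holds). Time passes only in rows, so rows that do not move let the fingers close. It gives the time, the measured TCP pose, the force, the opening and the grip force at its end, in the units of the state.
- env.state(): the state, without advancing time (a new reading comes with each control period).
- optics.grab_frame(name): name is "scene" or "side" or "wrist"; returns (picture, depth): 400x640x3 uint8, red, green, blue; 400x640 float32, mm along the optical axis (not along the pixel's ray), 0 where there is no reading.
- optics.camera_info(name): a dict with "camera_matrix" (3x3 intrinsics, pixels), "R" (3x3) and "t" (3): a world point X has camera coordinates R X + t; the wrist camera has in their place "mount" (4x4, takes a point from camera to tool coordinates, whose origin is the TCP and whose axes are the flange's). Camera axes: x right, y down, z forward; pixel columns grow to the right and rows downward; lengths in mm; the calibration is good to about 2 mm. A picture is of the moment at which its call begins: read the wrist's pose just before it. camera_info takes no time and is no camera call.
- env.job_done(): hands the job in; it is judged then, once.
Trained networks look in the newest picture that a camera, given by its name, has taken for a name from the list of things; names that differ only in an ending like _2 or _b are one class to them, and where a whole thing is asked for, a point or a joint stands for the part that bears it (a point fixed in the world has none). Each returns a list of dicts, best first, with "conf" (0 to 1); they miss things now and then, are a little off and sometimes report something else, mostly with a low value. They report only what shows in the picture. A call takes as long as a camera call. They do not tell look-alikes from the thing itself.
- optics.silhouettes(camera, name): "mask" (400x640 bool, what is visible of it) and "at" ([column, row] in pixels, amid what is visible of it).
- optics.place_of(camera, name): "at" ([column, row] in pixels: a listed point, or the origin of a listed thing).
The state is a dict: "time_s": time; "qpos": joint angles; "qvel": joint speeds; "effort": joint torques, N m; "ee_pos": TCP position; "ee_rot": TCP orientation; "force": force on the tool from outside, world axes, zero at the start; "torque": the same for the moment, N m; "gripper_width": finger opening in mm; "gripper_force": force on a finger pad.
Only numpy, scipy, OpenCV 4.12 (cv2) and the standard library are available. Lean on these libraries where they do the work, as an engineer would, in place of code of your own. Each camera call takes 0.05 s, during which the arm holds its last target. There are 200 camera calls.

## Working session

There is one attempt and no reset: what is moved stays moved. The work goes in short steps, Python scripts to look and compute and a tool call to move; the robot and the scene stay as the last step left them, time stands still between calls to the robot, and variables do not carry over. Pictures are saved under pics/ and viewed, at most 14 in all, crops included, and the job is handed in when it is done.

Besides the shell and the picture viewer there is one more tool, called after ">>>" by a JSON object that holds its "fn" and its "kwargs". send_rows: Moves the arm, as the interface text tells. Its arguments: {"type":"object","properties":{"targets":{"type":"array"},"grip_force":{"type":"number"}},"required":["targets"]}

```bash
mkdir -p pics; cat > h.py <<'E'
from workcell import env, optics
import numpy as np, cv2
from scipy.spatial.transform import Rotation as Ro
def grab(n):
    s=env.state(); p,d=optics.grab_frame(n); return s,p,d
def cam(n,s=None):
    c=optics.camera_info(n); K=np.array(c["camera_matrix"])
    if "R" in c: R=np.array(c["R"]); t=np.array(c["t"]); return K,R.T,-R.T@t
    M=np.array(c["mount"]); Rt=Ro.from_euler('xyz',s["ee_rot"],degrees=True).as_matrix()
    return K,Rt@M[:3,:3],Rt@M[:3,3]+np.array(s["ee_pos"])
def pt(n,s,u,v,z):
    "ray of pixel meets plane z"
    K,R,o=cam(n,s); r=R@np.linalg.solve(K,np.array([u,v,1.0])); return o+r*(z-o[2])/r[2]
def cloud(n,s,d):
    K,R,o=cam(n,s); v,u=np.mgrid[:400,:640]
    P=np.stack([(u-K[0,2])/K[0,0]*d,(v-K[1,2])/K[1,1]*d,d],-1)
    return P@R.T+o
def save(n,p): cv2.imwrite(f'pics/{n}.png',p[:,:,::-1])
E
python3 - <<'E'
from h import *
print(env.state())
for n in ["scene","side"]:
    s,p,d=grab(n); save(n+"0",p); np.savez(n+"0",p=p,d=d)
    print(n,cam(n)[2],cam(n)[1][:,2])
    for k in ["reacher","wire_rack","coupling_1","bush_1","tray_near","tray_far","mat","nail_jar","masking_tape","jaw_centre","trigger_face"]:
        print(k,[(np.round(r["at"]).tolist(),round(r["conf"],2)) for r in optics.place_of(n,k)])
E
```

```text
{'time_s': 0.0, 'qpos': array([ 7.47140819e+01,  1.83521247e+01,  8.97063765e+01, -9.44326084e-04,
        7.20465942e+01, -1.14563348e+00]), 'qvel': array([-0.10664515, -0.0510646 ,  0.07081208, -0.03085032,  0.11350876,
       -0.00325942]), 'effort': array([-4.37908493e-04, -4.12469566e+01, -2.31966162e+01,  7.27218948e-02,
        4.58573992e-02, -1.55551329e-04]), 'ee_pos': array([140.33473013, 557.07396524, 213.11566586]), 'ee_rot': array([-1.79894908e+02, -1.20361972e-03,  1.65860006e+02]), 'force': array([ 0.11759885,  0.79885047, -1.27705038]), 'torque': array([0.02018312, 0.00895893, 0.00500587]), 'gripper_force': 0.0, 'gripper_width': 90.85821166827225}
scene [166.88087557 716.07165474 855.3824268 ] [ 0.32282701 -0.66600437 -0.67247371]
reacher [([364.0, 207.0], 0.85)]
wire_rack [([240.0, 335.0], 0.83), ([337.0, 243.0], 0.57)]
coupling_1 [([220.0, 301.0], 0.89), ([238.0, 341.0], 0.67), ([327.0, 248.0], 0.62)]
bush_1 [([277.0, 326.0], 0.69), ([213.0, 328.0], 0.67), ([240.0, 335.0], 0.38)]
tray_near [([293.0, 193.0], 0.97)]
tray_far [([322.0, 158.0], 0.93)]
mat [([359.0, 208.0], 0.93)]
nail_jar [([338.0, 141.0], 0.84)]
masking_tape [([337.0, 242.0], 0.73), ([364.0, 144.0], 0.71)]
jaw_centre [([326.0, 244.0], 0.58)]
trigger_face [([359.0, 188.0], 0.65)]
side [  71.4060611  -959.9710259   647.93100054] [ 0.40005053  0.77635831 -0.4870599 ]
reacher [([293.0, 179.0], 0.74), ([306.0, 256.0], 0.58), ([269.0, 178.0], 0.28)]
wire_rack [([272.0, 180.0], 0.93)]
coupling_1 [([270.0, 174.0], 0.58), ([294.0, 179.0], 0.5)]
bush_1 [([269.0, 177.0], 0.68), ([282.0, 182.0], 0.62), ([288.0, 174.0], 0.55), ([258.0, 189.0], 0.45)]
tray_near [([370.0, 234.0], 0.89), ([270.0, 178.0], 0.48)]
tray_far [([406.0, 270.0], 0.63)]
mat [([309.0, 253.0], 0.88)]
nail_jar [([434.0, 295.0], 0.78), ([414.0, 253.0], 0.4)]
masking_tape []
jaw_centre [([287.0, 213.0], 0.84)]
trigger_face [([303.0, 223.0], 0.42)]
```

View pics/scene0.png

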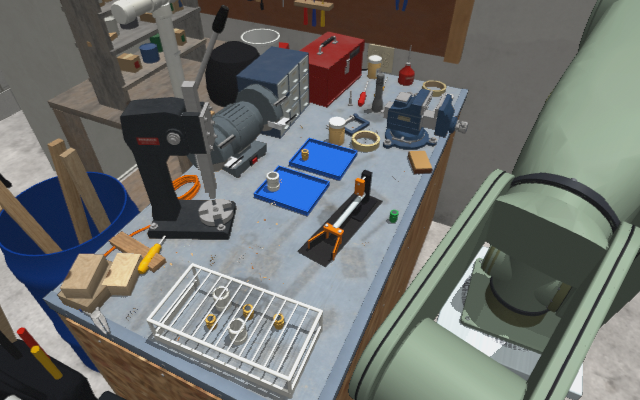

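View pics/side0.png

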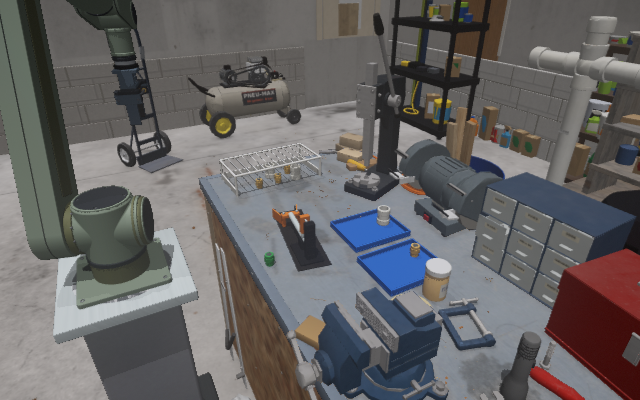

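```bash
python3 - <<'E'
from h import *
for n,l in [("scene",dict(reacher=(364,207,3),rack=(240,335,0),c1=(220,301,0),b1=(277,326,0),b2=(213,328,0),b3=(240,335,0),c2=(238,341,0),near=(293,193,0),far=(322,158,0),mat=(359,208,0),jar=(338,141,0),tape=(364,144,0),tape2=(337,242,0),jaw=(326,244,18),trig=(359,188,89))),
 ("side",dict(reacher=(306,256,3),rack=(272,180,0),near=(370,234,0),far=(406,270,0),mat=(309,253,0),jar=(434,295,0),jaw=(287,213,18),trig=(303,223,89),b=(269,177,0),b2=(282,182,0),b3=(288,174,0),b4=(258,189,0),c=(270,174,0)))]:
    for k,(u,v,z) in l.items(): print(n,k,pt(n,None,u,v,z).round())
E
```

```text
scene reacher [ 428. -158.    3.]
scene rack [530. 340.   0.]
scene c1 [620. 286.  -0.]
scene b1 [467. 286.   0.]
scene b2 [594. 352.   0.]
scene b3 [530. 340.   0.]
scene c2 [526. 354.   0.]
scene near [ 643. -127.    0.]
scene far [ 638. -323.    0.]
scene mat [ 440. -151.    0.]
scene jar [ 628. -435.    0.]
scene tape [ 540. -457.    0.]
scene tape2 [446.  -2.   0.]
scene jaw [463.  31.  18.]
scene trig [ 440. -134.   89.]
side reacher [ 436. -165.    3.]
side rack [529. 314.   0.]
side near [ 646. -153.    0.]
side far [ 634. -333.    0.]
side mat [ 451. -153.    0.]
side jar [ 634. -438.    0.]
side jaw [472.  41.  18.]
side trig [ 443. -139.   89.]
side b [529. 343.   0.]
side b2 [555. 281.   0.]
side b3 [601. 333.   0.]
side b4 [460. 270.   0.]
side c [542. 365.   0.]
```

Scene: couplings at about (220,293) and (237,328), and bushes at (210,322), (247,312) and (278,322) under the rack. The sample coupling (272,180) is in the near tray and the sample bush (305,153) in the far one. The green decoy is at (393,216). The side view agrees.

```bash
python3 - <<'E'
from h import *
c=optics.camera_info("wrist"); print(np.round(c["mount"],3).tolist(), np.round(c["camera_matrix"],1).tolist())
def rect(Q):
    r=cv2.minAreaRect(Q[:,:2].astype(np.float32)); return np.round(r[0],1),np.round(r[1],1),round(r[2],1),len(Q)
for n in ["scene","side"]:
    z=np.load(n+"0.npz"); p=z['p'].astype(int); d=z['d']; W=cloud(n,None,d)
    x,y,h=W[...,0],W[...,1],W[...,2]; ok=d>0; mx=p.max(-1); mn=p.min(-1)
    def m(*c):
        k=ok.copy()
        for a in c:k&=a
        return W[k]
    print(n,"table h", np.median(m(x>450,x<650,y>60,y<150,mx-mn<60)[:,2]))
    print("racktop",rect(m(x>300,x<800,y>150,y<520,h>72,h<84)))
    print("mat",rect(m(x>350,x<560,y>-260,y<130,h<12,h>-5,mx<50)))
    print("grip/trig",rect(m(x>380,x<520,y>-260,y<-50,h>70,h<118)))
    Q=m(x>380,x<520,y>-260,y<-50,h>70,h<118,mx<60); print("grip",rect(Q) if len(Q) else 0)
    Q=m(x>380,x<520,y>-260,y<-50,h>70,h<118,mx>100); print("trig",rect(Q) if len(Q) else 0)
    Q=m(x>400,x<560,y>-60,y<100,h>15,h<45,p[...,0]-p[...,2]>80); print("jaws",rect(Q), Q.mean(0).round())
    bl=m(x>480,x<800,y>-480,y<20,h<25,p[...,2]-p[...,0]>100)
    for a,b in ((-480,-235),(-232,20)): print("tray",rect(bl[(bl[:,1]>a)&(bl[:,1]<b)]))
    g=m(x>250,x<420,y>-300,y<0,p[...,1]-p[...,0]>50,h<50); print("green",rect(g) if len(g) else 0, g.max(0) if len(g) else 0)
E
```

```text
[[0.001, -0.96, -0.279, 77.977], [1.0, 0.001, -0.001, 1.178], [0.001, -0.279, 0.96, -171.618], [0.0, 0.0, 0.0, 1.0]] [[300.8, 0.0, 320.9], [0.0, 300.8, 196.0], [0.0, 0.0, 1.0]]
scene table h -1.0063912713177388
racktop (array([532.2, 339. ]), array([330.6, 167.2]), 2.6, 3061)
mat (array([457. , -65.6]), array([295.4,  86.3]), 81.0, 766)
grip/trig (array([ 438.4, -159.4]), array([59.7, 26.4]), 81.9, 285)
grip (array([ 436.1, -176.8]), array([20.4, 25.1]), 80.8, 110)
trig (array([ 438.5, -159.4]), array([59.7, 26.4]), 82.1, 151)
jaws (array([461.1,  22.1]), array([75. , 79.5]), 82.1, 179) [456.  17.  35.]
tray (array([ 636.9, -322.3]), array([194. , 169.6]), 0.4, 1288)
tray (array([ 655.2, -133.8]), array([193.7, 153.8]), 0.0, 1585)
green (array([ 340.3, -159.6]), array([22.3, 55.5]), 11.8, 52) [ 355.56510226 -132.34834779   33.2172718 ]
side table h 0.5467644788276402
racktop (array([535. , 335.3]), array([330. , 171.2]), 3.3, 694)
mat (array([ 449. , -106.7]), array([224.1,  63. ]), 80.6, 92)
grip/trig (array([ 440.4, -165.5]), array([58. , 25.8]), 82.4, 326)
grip (array([ 437.3, -185.5]), array([16.8, 24.8]), 86.0, 187)
trig (array([ 441.9, -155.3]), array([37.3, 25.5]), 82.4, 114)
jaws (array([461.7,  16. ]), array([67.6, 71.4]), 79.0, 29) [454.  13.  39.]
tray (array([ 631.4, -319.8]), array([151.2, 179.1]), 89.6, 1868)
tray (array([ 651.5, -138.3]), array([154.5, 180.3]), 89.6, 1295)
green (array([ 338.7, -150. ]), array([19.3, 17.9]), 69.7, 30) [ 349.05745515 -138.01562867   34.02182674]
```

>>> {"fn": "send_rows", "kwargs": {"targets": [[[0,0,0,0.2,-0.13,0.025,-1],[0,0,0,0.2,-0.13,0.025,-1],[0,0,0,0.2,-0.13,0.025,-1],[0,0,0,0.2,-0.13,0.025,-1],[0,0,0,0.2,-0.13,0.025,-1],[0,0,0,0.2,-0.13,0.025,-1],[0,0,0,0.2,-0.13,0.025,-1],[0,0,0,0.2,-0.13,0.025,-1],[0,0,0,0.2,-0.13,0.025,-1],[0,0,0,0,0,0,-1],[0,0,0,0,0,0,-1]]], "grip_force": 40}}

```text
time_s: 2.3
ee_pos: [500.9, 323.0, 258.7]
ee_rot: [180.0, -0.1, 165.7]
force: [-1.1, -0.4, -0.0]
gripper_width: 91.4
gripper_force: 0.0
```

```bash
cat > look.py <<'E'
from h import *
import sys
def items(cams=("wrist",),pic=None):
    for n in cams:
        s,p,d=grab(n)
        if pic: save(pic+n,p); np.savez(pic+n,p=p,d=d)
        for k,zm in (("coupling_1",50),("bush_1",32)):
            for r in optics.silhouettes(n,k):
                u,v=r["at"]; m=r["mask"]; W=cloud(n,s,d)[m&(d>0)]
                W=W[(W[:,2]>zm-7)&(W[:,2]<zm+6)]
                (a,b),rad=cv2.minEnclosingCircle(W[:,:2].astype(np.float32)) if len(W)>5 else ((0,0),0)
                print(n,k,np.round([u,v]),round(r["conf"],2),"ray z/2",pt(n,s,u,v,zm/2)[:2].round(),"top",np.round([a,b,rad]),len(W))
            for r in optics.place_of(n,k): print("  origin",np.round(r["at"]),round(r["conf"],2),pt(n,s,*r["at"],0)[:2].round())
    return s
if __name__=="__main__": items(sys.argv[2].split(","),sys.argv[1])
E
python3 look.py a wrist; python3 -c "
from h import *
s=env.state();print(s['time_s'],s['ee_pos'],s['ee_rot'])
z=np.load('awrist.npz');d=z['d'];W=cloud('wrist',s,d)
Q=W[(d>0)&(W[...,2]>72)&(W[...,2]<84)];print(cv2.minAreaRect(Q[:,:2].astype(np.float32)))
"
```

```text
wrist coupling_1 [319. 243.] 0.85 ray z/2 [609. 294.] top [609. 291.  19.] 316
wrist coupling_1 [340. 189.] 0.82 ray z/2 [536. 343.] top [530. 345.  19.] 191
  origin [343. 179.] 0.82 [529. 350.]
  origin [316. 237.] 0.56 [608. 289.]
wrist bush_1 [287. 153.] 0.55 ray z/2 [470. 284.] top [466. 283.  12.] 179
wrist bush_1 [306. 200.] 0.53 ray z/2 [542. 291.] top [539. 290.  12.] 206
wrist bush_1 [352. 229.] 0.51 ray z/2 [602. 346.] top [599. 347.  11.] 185
wrist bush_1 [103. 177.] 0.46 ray z/2 [440.  23.] top [438.  32.  32.] 268
  origin [308. 197.] 0.69 [543. 294.]
  origin [288. 148.] 0.58 [465. 284.]
  origin [352. 224.] 0.56 [600. 347.]
2.55 [499.3030147  324.48915338 259.0026168 ] [ 1.79997039e+02 -2.03067655e-02  1.65972709e+02]
((533.4169311523438, 340.2646179199219), (330.36053466796875, 165.07484436035156), 2.976733684539795)
```

View pics/awrist.png

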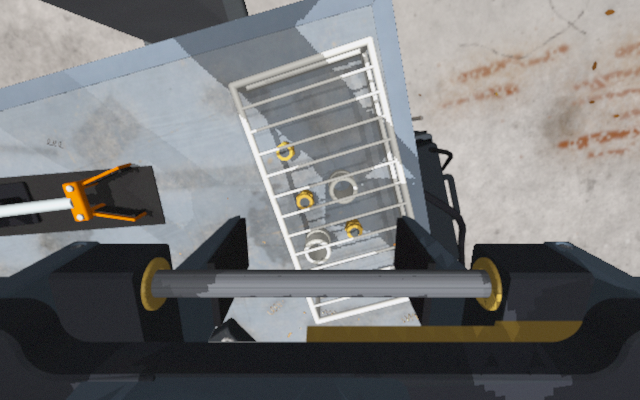

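The wrist view shows couplings at (319,243) and (340,189), bushes at (287,153), (306,200) and (352,229), and the reacher's jaws at the left. Next I go to the reacher.

>>> {"fn": "send_rows", "kwargs": {"targets": [[[0,0,0.0062,-0.027,-0.22,-0.02,-1],[0,0,0.0062,-0.027,-0.22,-0.02,-1],[0,0,0.0062,-0.027,-0.22,-0.02,-1],[0,0,0.0062,-0.027,-0.22,-0.02,-1],[0,0,0.0062,-0.027,-0.22,-0.02,-1],[0,0,0.0062,-0.027,-0.22,-0.02,-1],[0,0,0.0062,-0.027,-0.22,-0.02,-1],[0,0,0.0062,-0.027,-0.22,-0.02,-1],[0,0,0.0062,-0.027,-0.22,-0.02,-1],[0,0,0.0062,-0.027,-0.22,-0.02,-1],[0,0,0.0062,-0.027,-0.22,-0.02,-1],[0,0,0,0,0,0,-1]]]}}

```text
time_s: 3.75
ee_pos: [440.2, -163.7, 214.7]
ee_rot: [-179.9, -0.0, 171.8]
force: [0.5, 0.2, 1.0]
gripper_width: 90.8
gripper_force: 0.0
```

```bash
python3 - <<'E'
from h import *
s,p,d=grab("wrist"); save("b",p); print(s['time_s'],s['ee_pos'],s['ee_rot'])
W=cloud("wrist",s,d); x,y,h=W[...,0],W[...,1],W[...,2]; p=p.astype(int); mx=p.max(-1); ok=(d>0)&(x>380)&(x<520)
def rect(n,k):
    Q=W[k&ok]
    if len(Q): r=cv2.minAreaRect(Q[:,:2].astype(np.float32)); print(n,np.round(r[0],1),np.round(r[1],1),round(r[2],1),len(Q),np.percentile(Q[:,2],[2,50,98]).round(1))
b=(y>-240)&(y<-80)
rect("griptrig",b&(h>95)&(h<118)); rect("grip",b&(h>95)&(h<118)&(mx<70)); rect("trig",b&(h>95)&(h<118)&(mx>110))
rect("mat",(y>-260)&(y<130)&(h<8)&(h>-5)&(mx<60)); rect("shaft",(y>-100)&(y<-20)&(h>35)&(h<52))
rect("jaws",(y>-60)&(y<100)&(h>10)&(h<50)&(p[...,0]-p[...,2]>80))
rect("green",(d>0)&(p[...,1]-p[...,0]>40))
for k in ("reacher","jaw_centre","trigger_face","mat"):
    z=dict(reacher=3,jaw_centre=18,trigger_face=89,mat=0)[k]
    for r in optics.place_of("wrist",k): print(k,r["conf"],pt("wrist",s,*r["at"],z).round(1))
E
```

```text
3.75 [ 440.21936255 -163.69345335  214.65458709] [-1.79903737e+02 -2.27847625e-02  1.71759684e+02]
griptrig [ 441.5 -161. ] [57.6 26.4] 82.8 1224 [ 97.8 115.2 117. ]
grip [ 438.5 -169.8] [40.3 24.4] 86.5 610 [ 97.7 115.4 117.1]
trig [ 441.5 -160.6] [56.9 25.7] 84.0 565 [ 97.8 115.  116.9]
mat [459.7 -68.1] [294.9  88.2] 80.7 5449 [2.2 3.8 5.5]
shaft [453.9 -60. ] [82.  16.1] 83.2 847 [44.5 50.2 51.9]
jaws [463.4  20.8] [73.6 77.9] 82.6 1265 [11.6 38.8 48.9]
green [ 436.3 -164.6] [95.4 45.7] 83.1 202 [215.6 310.4 326.7]
reacher 0.83 [ 437.8 -162.3    3. ]
trigger_face 0.74 [ 439.7 -136.6   89. ]
mat 0.64 [ 464.3 -129.6    0. ]
```

View pics/b.png

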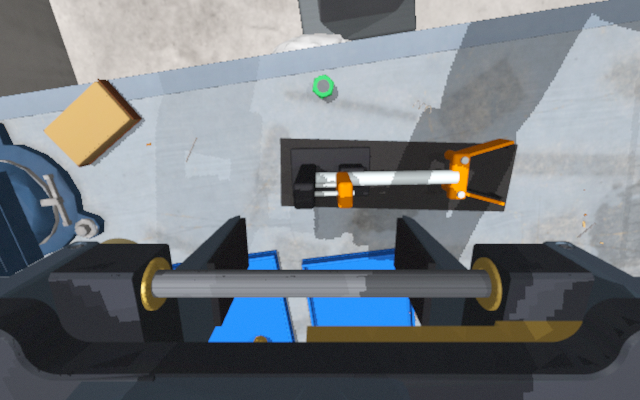

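>>> {"fn": "send_rows", "kwargs": {"targets": [[[0,0,0,0,0.012,-0.18,-1],[0,0,0,0,0,-0.18,-1],[0,0,0,0,0,-0.18,-1],[0,0,0,0,0,-0.18,-1],[0,0,0,0,0,0,-0.6],[0,0,0,0,0,0,-0.4],[0,0,0,0,0,0,-0.25],[0,0,0,0,0,0,-0.175],[0,0,0,0,0,0,-0.175],[0,0,0,0,0,0,-0.175]]], "grip_force": 40}}

```text
time_s: 5.0
ee_pos: [442.2, -159.4, 72.8]
ee_rot: [-179.9, 0.2, 172.1]
force: [-2.2, -3.5, 6.0]
gripper_width: 53.9
gripper_force: 11.8
```

```bash
python3 - <<'E'
from h import *
s=env.state(); print(s['ee_pos'],s['ee_rot'],s['gripper_width'],s['gripper_force'],s['force'])
E
```

```text
[ 442.19057324 -159.40035369   72.80394494] [-179.85356385    0.21345734  172.05149436] 53.94408088654692 11.788661777973175 [-2.21514201 -3.52350805  5.97017838]
```

>>> {"fn": "send_rows", "kwargs": {"targets": [[[0,0,0,0,0,0.03,-0.175],[0,0,0,0,0,0.08,-0.175],[0,0,0,0,0,0.1,-0.175],[0,0,0,0,0,0.07,-0.175],[0,0,0,0,0,0,-0.175],[0,0,0,0,0,0,-0.175]]]}}

```text
time_s: 5.6
ee_pos: [440.6, -157.7, 126.8]
ee_rot: [180.0, -0.0, 172.0]
force: [0.7, -0.1, -4.1]
gripper_width: 53.8
gripper_force: 9.6
```

```bash
cat > tool.py <<'E'
from h import *
def tool(n="wrist",pic=None):
    s,p,d=grab(n)
    if pic: save(pic,p)
    W=cloud(n,s,d); p=p.astype(int); x,y,z=s['ee_pos']; a=np.radians(s['ee_rot'][2]-90)
    L=W-s['ee_pos']; c,q=np.cos(a),np.sin(a)
    X=L[...,0]*c+L[...,1]*q; Y=-L[...,0]*q+L[...,1]*c; Z=L[...,2]+69.8
    print("tcp",s['ee_pos'].round(1),s['ee_rot'].round(1),"w",round(s['gripper_width'],1),"F",round(s['gripper_force'],1),s['force'].round(1),"t",s['time_s'])
    k=(d>0)&(X>75)&(X<140)&(abs(Y)<15)&(Z>20)&(Z<70)
    if k.sum()>20:
        Q=np.c_[X[k],Y[k],Z[k]]; 
        top=Q[Q[:,2]>np.percentile(Q[:,2],60)]
        f=np.polyfit(Q[:,0],Q[:,1],1); g=np.polyfit(top[:,0],top[:,2],1)
        print("shaft lateral at 0/198",np.polyval(f,[0,198]).round(1),"yaw off",np.degrees(f[0]).round(1),"top z@0/198",np.polyval(g,[0,198]).round(1),k.sum())
    k=(d>0)&(X>140)&(X<240)&(abs(Y)<60)&(Z>0)&(Z<60)&(p[...,0]-p[...,2]>80)
    if k.sum()>20:
        Q=np.c_[X[k],Y[k],Z[k]]; print("orange X",np.percentile(Q[:,0],[1,99]).round(1),"Y",np.percentile(Q[:,1],[1,99]).round(1),"Z",np.percentile(Q[:,2],[2,98]).round(1))
    return s
if __name__=="__main__":
    import sys; tool(*sys.argv[1:])
E
python3 tool.py wrist c
```

```text
tcp [ 440.6 -157.7  126.8] [180.  -0. 172.] w 53.8 F 9.6 [ 0.7 -0.1 -4.1] t 5.6
shaft lateral at 0/198 [2.8 2.9] yaw off 0.0 top z@0/198 [48.8 48.5] 2152
orange X [149.3 221.9] Y [-31.2  37. ] Z [ 5.5 45.5]
```

View pics/c.png

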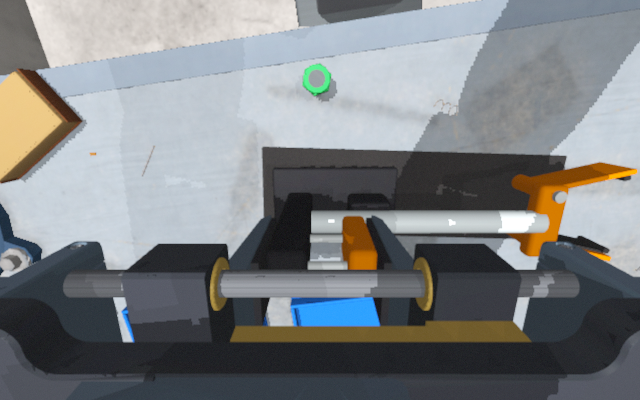

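The reacher is held level, with the shaft offset 2.8 mm to the left of the fingers. I carry it to the front of the rack.

>>> {"fn": "send_rows", "kwargs": {"targets": [[[0,0,0.011,0.05,0.05,0,-0.175],[0,0,0.011,0.11,0.1,0,-0.175],[0,0,0.011,0.115,0.105,0,-0.175],[0,0,0.011,0.115,0.105,0,-0.175],[0,0,0.011,0.115,0.105,0,-0.175],[0,0,0.011,0.115,0.105,0,-0.175],[0,0,0.011,0.115,0.105,0,-0.175],[0,0,0.011,0.08,0.075,0,-0.175],[0,0,0,0.04,0.04,-0.06,-0.175],[0,0,0,0,0,-0.1,-0.175],[0,0,0,0,0,-0.08,-0.175],[0,0,0,0,0,0,-0.175]]]}}

```text
time_s: 6.85
ee_pos: [609.0, 0.3, 74.9]
ee_rot: [180.0, -0.5, 179.9]
force: [-0.7, -0.4, -2.9]
gripper_width: 54.0
gripper_force: 9.6
```

```bash
python3 tool.py wrist d; python3 look.py e wrist,scene | grep -v origin
```

```text
tcp [6.09e+02 3.00e-01 7.49e+01] [180.   -0.5 179.9] w 54.0 F 9.6 [-0.7 -0.4 -2.9] t 6.85
shaft lateral at 0/198 [2.8 2.9] yaw off 0.0 top z@0/198 [48.7 48.2] 2150
orange X [149.  221.5] Y [-31.2  36.9] Z [ 5.3 45.4]
wrist coupling_1 [639. 208.] 0.52 ray z/2 [607. 249.] top [0 0 0] 0
scene coupling_1 [237. 332.] 0.82 ray z/2 [529. 347.] top [528. 347.  19.] 85
scene coupling_1 [220. 301.] 0.57 ray z/2 [606. 299.] top [606. 292.  19.] 115
scene bush_1 [246. 314.] 0.67 ray z/2 [538. 298.] top [536. 291.  12.] 70
```

View pics/d.png

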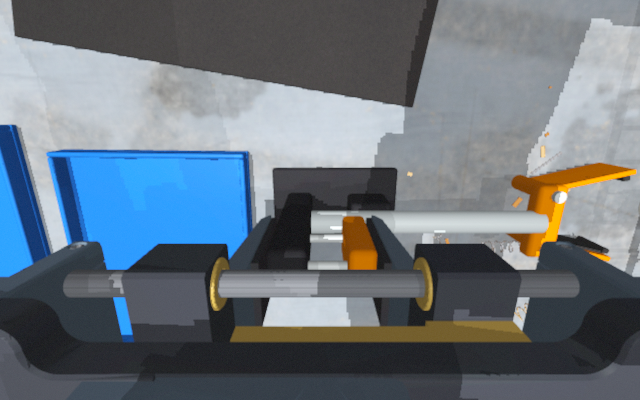

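Wrist view: jaws open at the right, with no obstacles. Next I go in for the first coupling at about (608,291).

>>> {"fn": "send_rows", "kwargs": {"targets": [[[0,0,0,0.012,0.04,0.012,-0.175],[0,0,0,0,0.1,0,-0.175],[0,0,0,0,0.12,0,-0.175],[0,0,0,0,0.12,0,-0.175],[0,0,0,0,0.07,0,-0.175],[0,0,0,0,0,0,-0.175],[0,0,0,0,0,0,-0.12],[0,0,0,0,0,0,-0.05],[0,0,0,0,0,0,0.2],[0,0,0,0,0,0,0.2],[0,0,0,0,0,0,0.2]]], "grip_force": 32}}

```text
time_s: 8.5
ee_pos: [614.6, 89.4, 81.6]
ee_rot: [-180.0, 0.0, 179.9]
force: [-1.0, -0.7, -1.4]
gripper_width: 45.4
gripper_force: 32.0
```

```bash
python3 tool.py wrist; python3 look.py f scene | grep -v origin; python3 - <<'E'
import cv2; p=cv2.imread('pics/fscene.png')[240:400,130:340]; cv2.imwrite('pics/f2.png',cv2.resize(p,None,fx=3,fy=3))
E
```

```text
tcp [614.6  89.4  81.6] [-180.     0.   179.9] w 45.4 F 32.0 [-1.  -0.7 -1.4] t 8.5
shaft lateral at 0/198 [2.9 2.9] yaw off 0.0 top z@0/198 [48.4 47.8] 2057
orange X [152.8 226.8] Y [-22.7  27.7] Z [ 4.5 44.8]
scene coupling_1 [238. 332.] 0.69 ray z/2 [527. 348.] top [529. 346.  19.] 108
scene coupling_1 [217. 297.] 0.48 ray z/2 [620. 293.] top [609. 294.  21.] 114
scene bush_1 [244. 310.] 0.62 ray z/2 [549. 289.] top [537. 292.  10.] 55
scene bush_1 [210. 320.] 0.42 ray z/2 [603. 345.] top [597. 349.  12.] 84
```

View pics/f2.png

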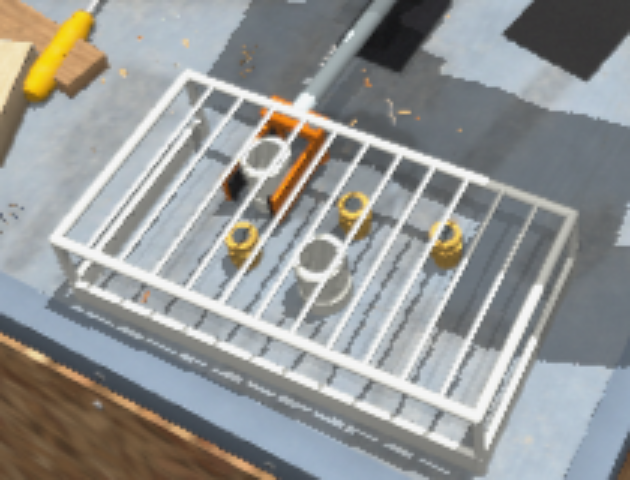

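The coupling is between the jaws at (265,155) in the crop; width 45 mm at 32 N. I back it out and lift.

>>> {"fn": "send_rows", "kwargs": {"targets": [[[0,0,0,0,0,0.015,0.2],[0,0,0,0,-0.06,0,0.2],[0,0,0,0,-0.12,0,0.2],[0,0,0,0,-0.15,0,0.2],[0,0,0,0,-0.15,0,0.2],[0,0,0,-0.05,-0.1,0.08,0.2],[0,0,0,-0.15,0,0.1,0.2],[0,0,0,-0.2,0,0.1,0.2],[0,0,0,-0.2,0,0.05,0.2],[0,0,0,-0.2,0,0,0.2],[0,0,0,-0.1,0,0,0.2],[0,0,0,0,0,0,0.2]]]}}

```text
time_s: 10.0
ee_pos: [430.7, -26.5, 150.4]
ee_rot: [-180.0, -0.1, 179.9]
force: [1.1, -0.5, -4.0]
gripper_width: 45.1
gripper_force: 32.0
```

```bash
python3 - <<'E'
from h import *
from tool import tool
s=tool(); s,p,d=grab("wrist"); save("g",p); W=cloud("wrist",s,d); p=p.astype(int)
k=(d>0)&(p[...,2]-p[...,0]>90)&(W[...,2]<30); Q=W[k]
for a,b in ((-450,-235),(-232,20)):
    q=Q[(Q[:,1]>a)&(Q[:,1]<b)]; 
    if len(q)>50: print("tray",np.percentile(q,[1,99],axis=0).round(),len(q))
print(pt("scene",None,235,235,0),pt("scene",None,155,225,0))
for n in ["scene","side"]:
    z=np.load(n+"0.npz"); p=z['p'].astype(int); W=cloud(n,None,z['d'])
    k=(z['d']>0)&(p[...,2]-p[...,0]>100)&(W[...,2]<25)&(W[...,2]>-8)&(W[...,0]>480)&(W[...,0]<800); Q=W[k]
    for a,b in ((-450,-231),(-231,20)):
        q=Q[(Q[:,1]>a)&(Q[:,1]<b)]; w=q[q[:,2]>13]
        print(n,"1-99",np.percentile(q,[1,99],axis=0)[:,:2].round().tolist(),"rim",np.percentile(w,[2,98],axis=0)[:,:2].round().tolist())
    for k,zt in (("coupling_1",54),("bush_1",36)):
        m=(W[...,2]>zt-6)&(W[...,2]<zt+5)&(W[...,0]>560)&(W[...,0]<760)&(W[...,1]<-60)&(W[...,1]>-400)&(z['d']>0)
        q=W[m]; q=q[(q[:,1]<-231)==(zt<40)]
        if len(q): print(k,np.median(q,axis=0).round(),len(q))
E
```

```text
tcp [430.7 -26.5 150.4] [-1.800e+02 -1.000e-01  1.799e+02] w 45.1 F 32.0 [ 1.1 -0.5 -4. ] t 10.0
shaft lateral at 0/198 [3.1 2.8] yaw off -0.1 top z@0/198 [48.2 47.5] 2050
orange X [152.8 226.9] Y [-22.6  27.6] Z [ 4.7 44.4]
tray [[ 570. -280.    3.]
 [ 641. -242.   20.]] 1074
tray [[570. -86.   3.]
 [617. -59.  19.]] 560
[705.57458505  93.18800545   0.        ] [927.77132026 156.97447975   0.        ]
scene 1-99 [[542.0, -391.0], [719.0, -242.0]] rim [[541.0, -393.0], [720.0, -239.0]]
scene 1-99 [[562.0, -208.0], [739.0, -59.0]] rim [[560.0, -210.0], [740.0, -58.0]]
coupling_1 [ 705. -116.   52.] 63
bush_1 [ 684. -288.   34.] 31
side 1-99 [[544.0, -393.0], [718.0, -247.0]] rim [[542.0, -394.0], [720.0, -245.0]]
side 1-99 [[563.0, -212.0], [738.0, -64.0]] rim [[562.0, -213.0], [740.0, -63.0]]
coupling_1 [ 707. -127.   53.] 69
bush_1 [ 687. -298.   35.] 48
```

View pics/g.png

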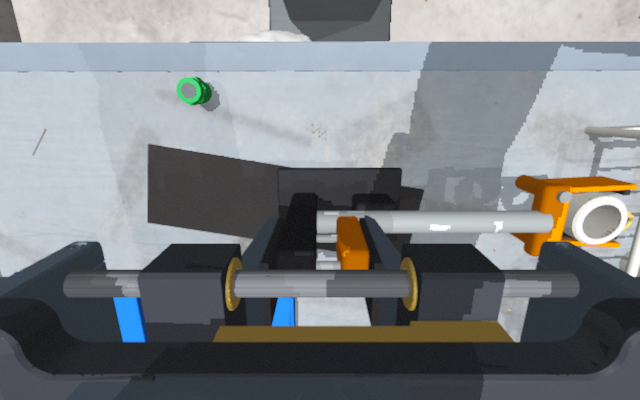

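>>> {"fn": "send_rows", "kwargs": {"targets": [[[0,0,-0.04,0,-0.02,0,0.2],[0,0,-0.07,0,-0.04,0,0.2],[0,0,-0.09,0.002,-0.04,0,0.2],[0,0,-0.09,0.002,-0.04,0,0.2],[0,0,-0.09,0.002,-0.04,0,0.2],[0,0,-0.09,0.002,-0.04,0,0.2],[0,0,-0.09,0.002,-0.04,0,0.2],[0,0,-0.09,0,-0.04,0,0.2],[0,0,-0.09,0,-0.04,0,0.2],[0,0,-0.09,0,-0.04,0,0.2],[0,0,-0.09,0,-0.03,0,0.2],[0,0,-0.05,0,0,0,0.2]]]}}

```text
time_s: 11.3
ee_pos: [437.8, -109.2, 150.2]
ee_rot: [180.0, 0.0, 92.3]
force: [-0.4, -0.2, -3.5]
gripper_width: 44.9
gripper_force: 32.0
```

>>> {"fn": "send_rows", "kwargs": {"targets": [[[0,0,-0.03,0,0,0,0.2],[0,0,0,0,0,-0.08,0.2],[0,0,0,0,0,-0.08,0.2],[0,0,0,0,0,-0.04,0.2],[0,0,0,0,0,0,0.2]]]}}

```text
time_s: 11.8
ee_pos: [436.4, -108.1, 109.2]
ee_rot: [-179.9, -0.0, 89.9]
force: [-0.2, 0.1, -4.1]
gripper_width: 45.3
gripper_force: 32.0
```

```bash
python3 - <<'E'
from h import *
from tool import tool
tool()
s,p,d=grab("wrist"); save("h",p); W=cloud("wrist",s,d); p=p.astype(int)
k=(d>0)&(p[...,2]-p[...,0]>90)&(W[...,2]<30)&(W[...,1]>-232); Q=W[k]; print("tray",np.percentile(Q,[1,99],axis=0).round(),len(Q))
k=(d>0)&(W[...,0]>600)&(W[...,0]<670)&(abs(W[...,1]+105)<35)&(p.min(-1)>150); Q=W[k]; print("piece",np.percentile(Q,[2,98],axis=0).round(1))
E
```

```text
tcp [ 436.4 -108.1  109.2] [-179.9   -0.    89.9] w 45.3 F 32.0 [-0.2  0.1 -4.1] t 11.8
shaft lateral at 0/198 [3.8 5.3] yaw off 0.4 top z@0/198 [48.3 47.1] 2069
orange X [153.2 227. ] Y [-21.   29.2] Z [ 5.  44.1]
tray [[ 562. -184.    3.]
 [ 739.  -59.   19.]] 11315
piece [[ 601.4 -129.4   61. ]
 [ 656.2  -83.7   87. ]]
```

View pics/h.png

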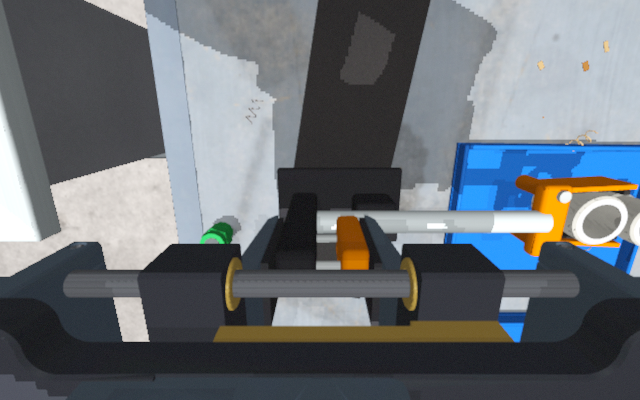

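>>> {"fn": "send_rows", "kwargs": {"targets": [[[0,0,0,0,0,-0.06,0.2],[0,0,0,0,0,-0.045,0.2],[0,0,0,0,0,0,0.2],[0,0,0,0,0,0,0.2]]]}}

```text
time_s: 12.3
ee_pos: [436.7, -108.1, 89.6]
ee_rot: [180.0, 0.0, 89.9]
force: [-0.3, -0.3, -3.2]
gripper_width: 45.2
gripper_force: 32.0
```

```bash
python3 - <<'E'
from h import *
from tool import tool
s=tool(); s,p,d=grab("wrist"); W=cloud("wrist",s,d); p=p.astype(int)
k=(d>0)&(W[...,0]>610)&(W[...,0]<670)&(abs(W[...,1]+103)<20)&(p.min(-1)>190)&(W[...,2]>30); Q=W[k]; print("piece",np.percentile(Q,[2,25,50,75,98],axis=0).round(1)[:,2],Q.mean(0))
E
```

```text
tcp [ 436.7 -108.1   89.6] [180.    0.   89.9] w 45.2 F 32.0 [-0.3 -0.3 -3.2] t 12.3
shaft lateral at 0/198 [3.9 5.1] yaw off 0.3 top z@0/198 [48.3 47.7] 2069
orange X [153.4 227.2] Y [-21.1  29.2] Z [ 5.5 44.5]
piece [42.5 58.1 58.8 59.4 60.4] [ 636.7391783  -104.40526632   58.19967124]
```

>>> {"fn": "send_rows", "kwargs": {"targets": [[[0,0,0,0,0,-0.02,0.2],[0,0,0,0,0,0,0.2],[0,0,0,0,0,0,-0.05],[0,0,0,0,0,0,-0.12],[0,0,0,0,0,0,-0.175],[0,0,0,0,0,0,-0.175],[0,0,0,0,0,0,-0.175],[0,0,0,0,0,0.05,-0.175],[0,0,0,0,0,0.1,-0.175],[0,0,0,0,0,0.15,-0.175],[0,0,0,0,0,0,-0.175]]]}}

```text
time_s: 13.5
ee_pos: [439.5, -108.8, 149.3]
ee_rot: [179.5, 0.1, 89.9]
force: [0.3, -0.7, -3.5]
gripper_width: 53.9
gripper_force: 9.5
```

```bash
python3 tool.py wrist i;  python3 look.py i scene
```

```text
tcp [ 439.5 -108.8  149.3] [1.795e+02 1.000e-01 8.990e+01] w 53.9 F 9.5 [ 0.3 -0.7 -3.5] t 13.5
shaft lateral at 0/198 [4.4 4.5] yaw off 0.0 top z@0/198 [49.2 49.7] 2152
orange X [149.8 222.6] Y [-29.9  38.1] Z [ 7.5 46.8]
scene coupling_1 [238. 331.] 0.73 ray z/2 [529. 346.] top [529. 346.  19.] 97
scene coupling_1 [290. 194.] 0.73 ray z/2 [634. -95.] top [ 637. -101.   19.] 58
  origin [359. 206.] 0.73 [ 442. -158.]
  origin [239. 336.] 0.61 [531. 343.]
  origin [290. 197.] 0.51 [ 641. -107.]
scene bush_1 [278. 325.] 0.65 ray z/2 [460. 291.] top [461. 286.   9.] 41
scene bush_1 [304. 151.] 0.47 ray z/2 [ 698. -312.] top [ 687. -290.   13.] 39
scene bush_1 [210. 318.] 0.44 ray z/2 [605. 341.] top [598. 349.  12.] 85
scene bush_1 [236. 330.] 0.18 ray z/2 [538. 341.] top [528. 348.  18.] 76
  origin [214. 323.] 0.63 [598. 341.]
  origin [276. 325.] 0.51 [470. 285.]
  origin [248. 318.] 0.45 [537. 295.]
  origin [293. 171.] 0.22 [ 693. -220.]
```

View pics/i.png

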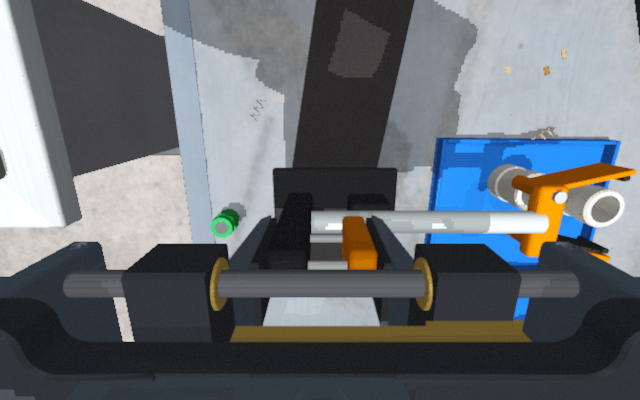

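>>> {"fn": "send_rows", "kwargs": {"targets": [[[0,0,0.05,0,0.045,0,-0.175],[0,0,0.08,0,0.045,0,-0.175],[0,0,0.09,0,0.045,0,-0.175],[0,0,0.09,0,0.045,0,-0.175],[0,0,0.09,0,0.045,0,-0.175],[0,0,0.09,0,0.045,0,-0.175],[0,0,0.09,0.085,0.045,0,-0.175],[0,0,0.09,0.085,0.045,0,-0.175],[0,0,0.09,0.085,0.045,0,-0.175],[0,0,0.09,0.085,0.045,0,-0.175],[0,0,0.09,0.085,0.045,0,-0.175],[0,0,0.06,0.085,0.045,0,-0.175]]]}}

```text
time_s: 15.0
ee_pos: [538.6, 0.4, 144.1]
ee_rot: [-180.0, -0.1, -179.8]
force: [-0.4, -0.1, -2.9]
gripper_width: 53.5
gripper_force: 9.6
```

>>> {"fn": "send_rows", "kwargs": {"targets": [[[0,0,0,0,0,-0.08,-0.175],[0,0,0,0,0,-0.14,-0.175],[0,0,0,0,0,-0.1,-0.175],[0,0,0,0,0,-0.04,-0.175],[0,0,0,0,0,0,-0.175],[0,0,0,0,0,0,-0.175]]]}}

```text
time_s: 15.6
ee_pos: [538.5, -0.0, 73.3]
ee_rot: [180.0, -0.0, 179.9]
force: [0.4, 0.3, -2.5]
gripper_width: 53.9
gripper_force: 9.6
```

```bash
python3 tool.py wrist; python3 look.py j scene|grep -v orig
```

```text
tcp [538.5  -0.   73.3] [180.   -0.  179.9] w 53.9 F 9.6 [ 0.4  0.3 -2.5] t 15.6
shaft lateral at 0/198 [3.6 4. ] yaw off 0.1 top z@0/198 [49.5 49.6] 2174
orange X [149.1 221.8] Y [-30.6  38.3] Z [ 7.2 46.8]
scene coupling_1 [236. 331.] 0.7 ray z/2 [532. 347.] top [529. 347.  19.] 101
scene bush_1 [209. 322.] 0.61 ray z/2 [603. 351.] top [596. 350.  10.] 65
scene bush_1 [279. 322.] 0.53 ray z/2 [461. 284.] top [464. 283.  11.] 60
scene bush_1 [250. 312.] 0.45 ray z/2 [534. 290.] top [537. 291.  12.] 66
```

>>> {"fn": "send_rows", "kwargs": {"targets": [[[0,0,0,0.02,0.04,0.015,-0.175],[0,0,0,0,0.1,0,-0.175],[0,0,0,0,0.12,0,-0.175],[0,0,0,0,0.12,0,-0.175],[0,0,0,0,0.06,0,-0.175],[0,0,0,0,0,0,-0.175],[0,0,0,0,0,0,-0.1],[0,0,0,0,0,0,0],[0,0,0,0,0,0,0.1],[0,0,0,0,0,0,0.3],[0,0,0,0,0,0,0.3],[0,0,0,0,0,0,0.3]]], "grip_force": 32}}

```text
time_s: 17.1
ee_pos: [542.7, 87.6, 76.6]
ee_rot: [180.0, 0.0, 179.9]
force: [-0.1, -1.3, -1.9]
gripper_width: 39.0
gripper_force: 32.0
```

>>> {"fn": "send_rows", "kwargs": {"targets": [[[0,0,0,0,0,0.015,0.3],[0,0,0,0,-0.06,0,0.3],[0,0,0,0,-0.12,0,0.3],[0,0,0,0,-0.15,0,0.3],[0,0,0,0,-0.15,0,0.3],[0,0,0,-0.03,-0.1,0.08,0.3],[0,0,0,-0.08,-0.03,0.1,0.3],[0,0,0,-0.14,0,0.1,0.3],[0,0,0,-0.14,0,0.05,0.3],[0,0,0,-0.1,0,0,0.3],[0,0,0,-0.05,0,0,0.3],[0,0,0,0,0,0,0.3]]]}}

```text
time_s: 18.3
ee_pos: [433.1, -34.3, 145.3]
ee_rot: [-180.0, -0.0, 179.9]
force: [0.9, -0.0, -3.0]
gripper_width: 39.0
gripper_force: 32.0
```

```bash
cat > piece.py <<'E'
from h import *
from tool import tool
tool("wrist")
s,p,d=grab("wrist"); save("p",p); W=cloud("wrist",s,d); p=p.astype(int)
a=np.radians(s['ee_rot'][2]-90); L=W-s['ee_pos']; X=L[...,0]*np.cos(a)+L[...,1]*np.sin(a); Y=-L[...,0]*np.sin(a)+L[...,1]*np.cos(a)
for n,c in (("white",p.min(-1)>170),("brass",(p[...,0]-p[...,2]>60)&(p[...,1]>0.6*p[...,0]))):
    k=(d>0)&(X>178)&(X<235)&(abs(Y-4)<22)&(L[...,2]>-95)&(L[...,2]<0)&c
    if k.sum()>15: print(n,k.sum(),"X,Y",X[k].mean().round(),Y[k].mean().round(),"z pct",np.percentile(W[k][:,2],[5,50,80,95]).round(1))
E
python3 piece.py; python3 look.py k scene|grep -v orig
```

```text
tcp [433.1 -34.3 145.3] [-180.    -0.   179.9] w 39.0 F 32.0 [ 0.9 -0.  -3. ] t 18.3
shaft lateral at 0/198 [4.1 3.8] yaw off -0.1 top z@0/198 [49.  48.3] 2061
orange X [156.  229.8] Y [-20.   28.7] Z [ 7.7 45.5]
brass 1148 X,Y 206.0 3.0 z pct [ 98.3 105.9 107.7 108.5]
scene coupling_1 [292. 192.] 0.77 ray z/2 [ 633. -103.] top [ 636. -104.   20.] 81
scene coupling_1 [239. 329.] 0.73 ray z/2 [529. 341.] top [529. 346.  20.] 115
scene bush_1 [304. 153.] 0.74 ray z/2 [ 693. -304.] top [ 685. -291.   13.] 40
scene bush_1 [209. 321.] 0.6 ray z/2 [603. 348.] top [598. 348.  11.] 80
scene bush_1 [278. 323.] 0.56 ray z/2 [462. 286.] top [462. 284.  10.] 52
scene bush_1 [313. 271.] 0.52 ray z/2 [456. 123.] top [0 0 0] 0
```

```bash
python3 - <<'E'
from h import *
for n in ["scene","side"]:
    z=np.load(n+"0.npz"); d=z['d']; W=cloud(n,None,d)
    k=(d>0)&(W[...,0]>300)&(W[...,0]<560)&(W[...,1]<-300)&(W[...,1]>-700)&(W[...,2]>12)&(W[...,2]<400)
    Q=W[k]
    for lo,hi in ((300,360),(360,420),(420,480),(480,520),(520,560)):
        q=Q[(Q[:,0]>=lo)&(Q[:,0]<hi)]
        if len(q): print(n,lo,"ymax",np.percentile(q[:,1],99).round(),"zmax",q[:,2].max().round(), "n",len(q))
E
```

```text
scene 300 ymax -379.0 zmax 169.0 n 977
scene 360 ymax -432.0 zmax 170.0 n 1140
scene 420 ymax -469.0 zmax 157.0 n 894
scene 480 ymax -419.0 zmax 123.0 n 250
scene 520 ymax -307.0 zmax 31.0 n 135
side 300 ymax -390.0 zmax 171.0 n 3029
side 360 ymax -508.0 zmax 170.0 n 4467
side 420 ymax -534.0 zmax 157.0 n 2688
side 480 ymax -548.0 zmax 125.0 n 265
side 520 ymax -303.0 zmax 29.0 n 124
```

>>> {"fn": "send_rows", "kwargs": {"targets": [[[0,0,-0.05,0,-0.06,0,0.3],[0,0,-0.08,0,-0.11,0,0.3],[0,0,-0.09,-0.005,-0.15,0,0.3],[0,0,-0.09,-0.005,-0.16,0,0.3],[0,0,-0.09,-0.005,-0.16,0,0.3],[0,0,-0.09,-0.005,-0.16,0,0.3],[0,0,-0.09,-0.005,-0.16,0,0.3],[0,0,-0.09,-0.005,-0.16,0,0.3],[0,0,-0.09,-0.005,-0.16,0,0.3],[0,0,-0.09,-0.005,-0.15,0,0.3],[0,0,-0.09,0,-0.12,0,0.3],[0,0,-0.06,0,-0.06,0,0.3]]]}}

```text
time_s: 19.85
ee_pos: [426.7, -358.3, 144.8]
ee_rot: [-180.0, 0.0, 89.6]
force: [1.0, 0.6, -3.3]
gripper_width: 38.7
gripper_force: 32.0
```

>>> {"fn": "send_rows", "kwargs": {"targets": [[[0,0,0,0,0,-0.06,0.3],[0,0,0,0,0,-0.1,0.3],[0,0,0,0,0,-0.08,0.3],[0,0,0,0,0,-0.03,0.3],[0,0,0,0,0,0,0.3]]]}}

```text
time_s: 20.35
ee_pos: [425.9, -354.7, 89.9]
ee_rot: [-179.9, -0.1, 90.0]
force: [-0.3, 0.4, -2.7]
gripper_width: 38.4
gripper_force: 32.0
```

```bash
python3 piece.py; python3 - <<'E'
import cv2; p=cv2.imread('pics/p.png')[80:330,250:640]; cv2.imwrite('pics/p1.png',cv2.resize(p,None,fx=2,fy=2))
E
```

```text
tcp [ 425.9 -354.7   89.9] [-1.799e+02 -1.000e-01  9.000e+01] w 38.4 F 32.0 [-0.3  0.4 -2.7] t 20.35
shaft lateral at 0/198 [5.9 5.8] yaw off -0.0 top z@0/198 [49.2 47.8] 2065
orange X [156.6 229.4] Y [-18.9  30.6] Z [ 8.1 45.2]
brass 1063 X,Y 206.0 5.0 z pct [44.4 51.4 53.2 54. ]
```

View pics/p1.png

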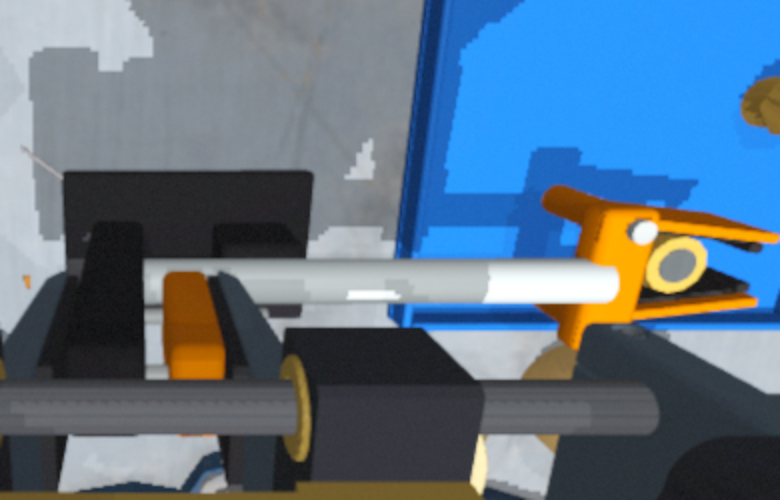

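>>> {"fn": "send_rows", "kwargs": {"targets": [[[0,0,0,0,0,-0.03,0.3],[0,0,0,0,0,-0.01,0.3],[0,0,0,0,0,0,0.3],[0,0,0,0,0,0,0.1],[0,0,0,0,0,0,0],[0,0,0,0,0,0,-0.03],[0,0,0,0,0,0,-0.03],[0,0,0,0,0,0.05,-0.03],[0,0,0,0,0,0.1,-0.03],[0,0,0,0,0,0.15,-0.1],[0,0,0,0,0,0.04,-0.175],[0,0,0,0,0,0,-0.175]]]}}

```text
time_s: 21.65
ee_pos: [427.3, -356.7, 153.1]
ee_rot: [179.8, 0.1, 89.9]
force: [0.6, -0.3, -3.6]
gripper_width: 53.6
gripper_force: 9.6
```

```bash
python3 tool.py wrist; python3 look.py l scene,side|grep -v orig
```

```text
tcp [ 427.3 -356.7  153.1] [1.798e+02 1.000e-01 8.990e+01] w 53.6 F 9.6 [ 0.6 -0.3 -3.6] t 21.65
shaft lateral at 0/198 [5.6 5.5] yaw off -0.0 top z@0/198 [49.8 49.6] 2165
orange X [149.6 222.4] Y [-28.4  39.9] Z [ 7.7 46.9]
scene coupling_1 [289. 191.] 0.79 ray z/2 [ 644. -106.] top [ 637. -103.   20.] 96
scene coupling_1 [239. 331.] 0.73 ray z/2 [527. 345.] top [528. 346.  20.] 109
scene bush_1 [329. 151.] 0.49 ray z/2 [ 623. -347.] top [ 625. -346.   11.] 33
scene bush_1 [210. 320.] 0.46 ray z/2 [602. 345.] top [596. 348.  12.] 79
scene bush_1 [278. 323.] 0.45 ray z/2 [462. 287.] top [462. 285.  10.] 55
scene bush_1 [381. 134.] 0.31 ray z/2 [ 499. -515.] top [0 0 0] 5
side coupling_1 [364. 222.] 0.61 ray z/2 [ 642. -122.] top [0 0 0] 0
side coupling_1 [269. 173.] 0.51 ray z/2 [526. 327.] top [532. 340.  20.] 26
side coupling_1 [417. 254.] 0.22 ray z/2 [ 678. -317.] top [0 0 0] 0
side bush_1 [289. 171.] 0.57 ray z/2 [602. 320.] top [601. 338.   8.] 8
side bush_1 [350. 253.] 0.56 ray z/2 [ 536. -223.] top [0 0 0] 0
side bush_1 [413. 268.] 0.43 ray z/2 [ 641. -351.] top [ 629. -354.   13.] 77
```

>>> {"fn": "send_rows", "kwargs": {"targets": [[[0,0,0.05,0,0.07,0,-0.175],[0,0,0.08,0,0.12,0,-0.175],[0,0,0.09,0,0.16,0,-0.175],[0,0,0.09,0,0.16,0,-0.175],[0,0,0.09,0,0.16,0,-0.175],[0,0,0.09,0,0.16,0,-0.175],[0,0,0.09,0.09,0.16,0,-0.175],[0,0,0.09,0.09,0.16,0,-0.175],[0,0,0.09,0.09,0.16,0,-0.175],[0,0,0.09,0.09,0.16,0,-0.175],[0,0,0.09,0.09,0.15,0,-0.175],[0,0,0.06,0.09,0.1,0,-0.175]]]}}

```text
time_s: 23.4
ee_pos: [535.1, -9.9, 151.5]
ee_rot: [180.0, 0.0, -179.7]
force: [-0.1, -0.4, -2.2]
gripper_width: 53.6
gripper_force: 9.6
```

>>> {"fn": "send_rows", "kwargs": {"targets": [[[0,0,0,0,0,-0.08,-0.175],[0,0,0,0,0,-0.14,-0.175],[0,0,0,0,0,-0.11,-0.175],[0,0,0,0,0,-0.05,-0.175],[0,0,0,0,0,0,-0.175],[0,0,0,0,0,0,-0.175]]]}}

```text
time_s: 24.0
ee_pos: [535.3, -12.1, 76.2]
ee_rot: [180.0, 0.1, 179.9]
force: [-0.8, 0.4, -3.4]
gripper_width: 53.8
gripper_force: 9.6
```

```bash
python3 tool.py wrist; python3 look.py j scene|grep -v orig
```

```text
tcp [535.3 -12.1  76.2] [1.800e+02 1.000e-01 1.799e+02] w 53.8 F 9.6 [-0.8  0.4 -3.4] t 24.0
shaft lateral at 0/198 [3.5 3.5] yaw off -0.0 top z@0/198 [49.1 48.7] 2152
orange X [148.9 221.5] Y [-31.   37.7] Z [ 6.1 45.9]
scene coupling_1 [239. 332.] 0.85 ray z/2 [525. 347.] top [529. 347.  19.] 109
scene bush_1 [278. 323.] 0.51 ray z/2 [464. 287.] top [463. 285.  10.] 47
scene bush_1 [328. 150.] 0.39 ray z/2 [ 630. -353.] top [ 621. -350.    8.] 13
```

>>> {"fn": "send_rows", "kwargs": {"targets": [[[0,0,0,-0.01,0.05,0.005,-0.175],[0,0,0,0,0.12,0,-0.175],[0,0,0,0,0.15,0,-0.175],[0,0,0,0,0.15,0,-0.175],[0,0,0,0,0.15,0,-0.175],[0,0,0,0,0.11,0,-0.175],[0,0,0,0,0.06,0,-0.175],[0,0,0,0,0,0,-0.175],[0,0,0,0,0,0,-0.1],[0,0,0,0,0,0,0],[0,0,0,0,0,0,0.2],[0,0,0,0,0,0,0.2]]], "grip_force": 32}}

```text
time_s: 25.5
ee_pos: [532.5, 145.2, 76.6]
ee_rot: [-180.0, 0.0, 179.9]
force: [-0.3, -1.1, -1.0]
gripper_width: 46.3
gripper_force: 32.0
```

```bash
python3 tool.py wrist; python3 look.py k scene,side|grep -v orig
```

```text
tcp [532.5 145.2  76.6] [-180.     0.   179.9] w 46.3 F 32.0 [-0.3 -1.1 -1. ] t 25.5
shaft lateral at 0/198 [4.  2.7] yaw off -0.4 top z@0/198 [42.1 60.6] 1911
orange X [152.5 226.5] Y [-21.3  28.6] Z [ 5.9 45.4]
scene coupling_1 [238. 332.] 0.64 ray z/2 [528. 348.] top [527. 348.  19.] 119
scene bush_1 [326. 149.] 0.57 ray z/2 [ 638. -351.] top [ 626. -346.   11.] 32
scene bush_1 [279. 323.] 0.51 ray z/2 [462. 286.] top [461. 286.   9.] 40
side coupling_1 [359. 217.] 0.81 ray z/2 [644. -94.] top [ 639. -109.   21.] 94
side coupling_1 [270. 166.] 0.61 ray z/2 [549. 384.] top [531. 346.  22.] 30
side bush_1 [414. 268.] 0.72 ray z/2 [ 642. -353.] top [ 629. -354.   13.] 76
side bush_1 [259. 180.] 0.5 ray z/2 [479. 308.] top [467. 276.  11.] 26
```

```bash
cat > brass.py <<'E'
from h import *
def brass(n):
    s,p,d=grab(n); W=cloud(n,s,d); q=p.astype(int)
    k=(d>0)&(q[...,0]-q[...,2]>60)&(q[...,1]>0.55*q[...,0])&(W[...,0]>360)&(W[...,0]<720)&(W[...,1]>180)&(W[...,1]<430)&(W[...,2]<60)&(W[...,2]>3)
    c,lab,st,ce=cv2.connectedComponentsWithStats(cv2.dilate(k.astype(np.uint8),np.ones((5,5))))
    for i in range(1,c):
        m=k&(lab==i)
        if m.sum()>8: print(n,m.sum(),ce[i].round(),"mean",W[m].mean(0).round(),"zmax",W[m][:,2].max().round())
    return p
if __name__=="__main__":
    save("br",brass("scene")); brass("side")
E
python3 brass.py; python3 -c "
import cv2; p=cv2.imread('pics/br.png')[240:400,130:340]; cv2.imwrite('pics/br2.png',cv2.resize(p,None,fx=3,fy=3))"
```

```text
scene 196 [245. 323.] mean [519. 325.  41.] zmax 54.0
scene 84 [210. 321.] mean [596. 351.  27.] zmax 35.0
scene 90 [278. 321.] mean [460. 287.  24.] zmax 33.0
scene 18 [223. 332.] mean [553. 365.  34.] zmax 39.0
side 69 [267. 172.] mean [511. 312.  33.] zmax 52.0
```

View pics/br2.png

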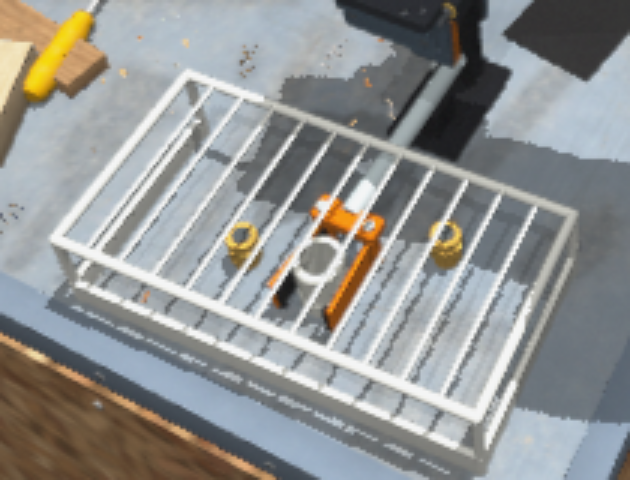

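B3 is still in place at (243,240) in the crop, and the coupling is in the jaws at (320,260). I back out and carry it to the near tray.

>>> {"fn": "send_rows", "kwargs": {"targets": [[[0,0,0,0,0,0.015,0.2],[0,0,0,0,-0.06,0,0.2],[0,0,0,0,-0.14,0,0.2],[0,0,0,0,-0.17,0,0.2],[0,0,0,0,-0.17,0,0.2],[0,0,0,0,-0.17,0,0.2],[0,0,0,-0.03,-0.11,0.06,0.2],[0,0,0,-0.1,-0.03,0.1,0.2],[0,0,0,-0.14,0,0.1,0.2],[0,0,0,-0.14,0,0.06,0.2],[0,0,0,-0.09,0,0,0.2],[0,0,0,0,0,0,0.2]]]}}

```text
time_s: 27.35
ee_pos: [429.3, -24.5, 143.4]
ee_rot: [-180.0, -0.1, 179.9]
force: [0.1, -0.7, -3.6]
gripper_width: 46.0
gripper_force: 32.0
```

>>> {"fn": "send_rows", "kwargs": {"targets": [[[0,0,-0.05,0,-0.03,0,0.2],[0,0,-0.08,0,-0.06,0,0.2],[0,0,-0.09,0,-0.07,0,0.2],[0,0,-0.09,0,-0.07,0,0.2],[0,0,-0.09,0,-0.07,0,0.2],[0,0,-0.09,0,-0.07,0,0.2],[0,0,-0.09,0,-0.07,0,0.2],[0,0,-0.09,0,-0.07,0,0.2],[0,0,-0.09,0,-0.07,0,0.2],[0,0,-0.09,0,-0.07,0,0.2],[0,0,-0.09,0,-0.06,0,0.2],[0,0,-0.06,0,-0.02,0,0.2]]]}}

```text
time_s: 28.55
ee_pos: [433.0, -171.7, 142.9]
ee_rot: [-180.0, 0.0, 89.6]
force: [-1.2, -1.0, -3.5]
gripper_width: 46.2
gripper_force: 32.0
```

```bash
python3 piece.py; python3 look.py m scene|grep -v orig
```

```text
tcp [ 433.  -171.7  142.9] [-180.     0.    89.6] w 46.2 F 32.0 [-1.2 -1.  -3.5] t 28.55
shaft lateral at 0/198 [5.4 5.1] yaw off -0.1 top z@0/198 [48.8 48.1] 2151
orange X [152.9 226.8] Y [-20.8  30. ] Z [ 6.2 45.1]
white 1125 X,Y 199.0 5.0 z pct [114.1 116.4 117.1 117.6]
brass 201 X,Y 195.0 14.0 z pct [101.8 105.1 105.8 114.7]
scene coupling_1 [289. 194.] 0.55 ray z/2 [637. -92.] top [ 637. -102.   19.] 82
scene bush_1 [278. 322.] 0.58 ray z/2 [464. 284.] top [462. 283.  11.] 61
scene bush_1 [211. 323.] 0.56 ray z/2 [597. 349.] top [596. 349.  11.] 75
scene bush_1 [328. 149.] 0.51 ray z/2 [ 631. -355.] top [ 628. -346.   12.] 32
```

>>> {"fn": "send_rows", "kwargs": {"targets": [[[0,0,0,0,0,-0.06,0.2],[0,0,0,0,0,-0.1,0.2],[0,0,0,0,0,-0.09,0.2],[0,0,0,0,0,-0.05,0.2],[0,0,0,0,0,-0.007,0.2],[0,0,0,0,0,0,0.2],[0,0,0,0,0,0,-0.05],[0,0,0,0,0,0,-0.12],[0,0,0,0,0,0,-0.165],[0,0,0,0,0,0,-0.165]]]}}

```text
time_s: 29.9
ee_pos: [432.7, -170.1, 82.3]
ee_rot: [180.0, 0.0, 89.9]
force: [0.1, -1.2, -3.8]
gripper_width: 52.7
gripper_force: 9.7
```

>>> {"fn": "send_rows", "kwargs": {"targets": [[[0,0,0,0,0,0.05,-0.165],[0,0,0,0,0,0.1,-0.165],[0,0,0,0,0,0.15,-0.165],[0,0,0,0,0,0.04,-0.175],[0,0,0,0,0,0,-0.175]]]}}

```text
time_s: 30.4
ee_pos: [433.4, -170.4, 151.4]
ee_rot: [179.8, 0.1, 89.9]
force: [-0.6, 0.4, -3.6]
gripper_width: 53.8
gripper_force: 9.6
```

```bash
python3 piece.py; python3 look.py n scene,side|grep -v orig
```

```text
tcp [ 433.4 -170.4  151.4] [1.798e+02 1.000e-01 8.990e+01] w 53.8 F 9.6 [-0.6  0.4 -3.6] t 30.4
shaft lateral at 0/198 [5.2 5.5] yaw off 0.1 top z@0/198 [49.2 49.5] 2164
orange X [149.7 222.3] Y [-29.1  39.5] Z [ 7.6 46.5]
white 34 X,Y 187.0 -1.0 z pct [55.1 55.3 55.7 56. ]
scene coupling_1 [289. 191.] 0.79 ray z/2 [ 645. -105.] top [ 638. -102.   19.] 77
scene coupling_1 [303. 180.] 0.44 ray z/2 [ 630. -169.] top [ 631. -161.   17.] 48
scene bush_1 [329. 150.] 0.64 ray z/2 [ 626. -354.] top [ 625. -349.   14.] 34
scene bush_1 [326. 156.] 0.23 ray z/2 [ 622. -321.] top [ 666. -322.   38.] 7
side coupling_1 [369. 230.] 0.72 ray z/2 [ 634. -164.] top [ 634. -171.   20.] 101
side coupling_1 [359. 223.] 0.52 ray z/2 [ 628. -121.] top [ 625. -115.    9.] 23
side bush_1 [413. 270.] 0.5 ray z/2 [ 634. -357.] top [ 628. -355.   12.] 68
```

>>> {"fn": "send_rows", "kwargs": {"targets": [[[0,0,0.05,0,0.04,0,-0.175],[0,0,0.08,0,0.07,0,-0.175],[0,0,0.09,0,0.07,0,-0.175],[0,0,0.09,0,0.07,0,-0.175],[0,0,0.09,0,0.07,0,-0.175],[0,0,0.09,0.05,0.07,0,-0.175],[0,0,0.09,0.1,0.07,0,-0.175],[0,0,0.09,0.15,0.07,0,-0.175],[0,0,0.09,0.16,0.07,0,-0.175],[0,0,0.09,0.16,0.07,0,-0.175],[0,0,0.09,0.14,0.07,0,-0.175],[0,0,0.06,0.08,0.05,0,-0.175]]]}}

```text
time_s: 32.2
ee_pos: [602.9, -11.0, 149.6]
ee_rot: [180.0, 0.1, -179.8]
force: [-0.6, -0.2, -2.6]
gripper_width: 53.8
gripper_force: 9.6
```

>>> {"fn": "send_rows", "kwargs": {"targets": [[[0,0,0,0,0,-0.08,-0.175],[0,0,0,0,0,-0.14,-0.175],[0,0,0,0,0,-0.11,-0.175],[0,0,0,0,0,-0.04,-0.175],[0,0,0,0,0,0,-0.175],[0,0,0,0,0,0,-0.175]]]}}

```text
time_s: 32.8
ee_pos: [601.4, -12.1, 76.9]
ee_rot: [180.0, 0.1, 179.9]
force: [-0.6, -0.7, -3.2]
gripper_width: 53.7
gripper_force: 9.6
```

```bash
python3 tool.py wrist; python3 brass.py;python3 look.py j scene|grep -v orig
```

```text
tcp [601.4 -12.1  76.9] [1.800e+02 1.000e-01 1.799e+02] w 53.7 F 9.6 [-0.6 -0.7 -3.2] t 32.8
shaft lateral at 0/198 [2.6 2.8] yaw off 0.0 top z@0/198 [49.  48.6] 2152
orange X [149.  221.6] Y [-31.5  36.7] Z [ 5.8 45.7]
scene 29 [235. 265.] mean [630. 199.  34.] zmax 41.0
scene 27 [258. 275.] mean [568. 197.  29.] zmax 41.0
scene 84 [210. 321.] mean [596. 351.  27.] zmax 34.0
scene 89 [278. 321.] mean [460. 288.  24.] zmax 35.0
side 12 [287. 168.] mean [597. 336.  25.] zmax 33.0
side 11 [259. 180.] mean [466. 273.  32.] zmax 36.0
side 39 [296. 184.] mean [570. 194.  27.] zmax 41.0
scene coupling_1 [303. 179.] 0.52 ray z/2 [ 631. -170.] top [ 626. -160.   15.] 35
scene bush_1 [211. 321.] 0.72 ray z/2 [600. 347.] top [598. 348.  12.] 84
scene bush_1 [327. 150.] 0.66 ray z/2 [ 631. -348.] top [ 629. -350.   15.] 38
scene bush_1 [278. 323.] 0.42 ray z/2 [463. 287.] top [463. 283.  11.] 59
```

>>> {"fn": "send_rows", "kwargs": {"targets": [[[0,0,0,0,0.05,0,-0.175],[0,0,0,0,0.12,0,-0.175],[0,0,0,0,0.15,0,-0.175],[0,0,0,0,0.15,0,-0.175],[0,0,0,0,0.15,0,-0.175],[0,0,0,0,0.11,0,-0.175],[0,0,0,0,0.06,0,-0.175],[0,0,0,0,0,0,-0.175],[0,0,0,0,0,0,-0.1],[0,0,0,0,0,0,0],[0,0,0,0,0,0,0.1],[0,0,0,0,0,0,0.3]]], "grip_force": 32}}

```text
time_s: 34.4
ee_pos: [600.7, 145.1, 76.2]
ee_rot: [180.0, 0.0, 179.8]
force: [0.2, -2.0, -1.0]
gripper_width: 38.8
gripper_force: 32.0
```

>>> {"fn": "send_rows", "kwargs": {"targets": [[[0,0,0,0,0,0,0.3],[0,0,0,0,0,0.015,0.3],[0,0,0,0,-0.06,0,0.3],[0,0,0,0,-0.14,0,0.3],[0,0,0,0,-0.17,0,0.3],[0,0,0,0,-0.17,0,0.3],[0,0,0,0,-0.17,0,0.3],[0,0,0,-0.05,-0.11,0.06,0.3],[0,0,0,-0.12,-0.03,0.1,0.3],[0,0,0,-0.18,0,0.1,0.3],[0,0,0,-0.22,0,0.06,0.3],[0,0,0,-0.22,0,0,0.3]]]}}

```text
time_s: 35.6
ee_pos: [442.0, -24.9, 144.5]
ee_rot: [-180.0, 0.2, 179.9]
force: [0.3, -0.2, -3.4]
gripper_width: 38.3
gripper_force: 32.0
```

```bash
python3 piece.py; python3 brass.py
```

```text
tcp [442.  -24.9 144.5] [-180.     0.2  179.9] w 38.3 F 32.0 [ 0.3 -0.2 -3.4] t 35.6
shaft lateral at 0/198 [3.  2.8] yaw off -0.0 top z@0/198 [48.3 47.8] 2054
orange X [156.1 229.9] Y [-21.3  27.6] Z [ 7.1 44.6]
brass 1153 X,Y 206.0 3.0 z pct [ 94.7 102.  103.8 104.7]
scene 89 [278. 321.] mean [460. 287.  24.] zmax 34.0
```

>>> {"fn": "send_rows", "kwargs": {"targets": [[[0,0,-0.05,-0.01,-0.05,0,0.3],[0,0,-0.08,-0.01,-0.1,0,0.3],[0,0,-0.09,-0.02,-0.125,0,0.3],[0,0,-0.09,-0.02,-0.125,0,0.3],[0,0,-0.09,-0.02,-0.125,0,0.3],[0,0,-0.09,-0.02,-0.125,0,0.3],[0,0,-0.09,-0.01,-0.125,0,0.3],[0,0,-0.09,-0.01,-0.125,0,0.3],[0,0,-0.09,-0.01,-0.125,0,0.3],[0,0,-0.09,0,-0.125,0,0.3],[0,0,-0.09,0,-0.1,0,0.3],[0,0,-0.06,0,-0.055,0,0.3]]]}}

```text
time_s: 37.0
ee_pos: [417.4, -287.8, 142.8]
ee_rot: [180.0, 0.1, 89.6]
force: [0.6, 1.0, -3.7]
gripper_width: 38.8
gripper_force: 32.0
```

>>> {"fn": "send_rows", "kwargs": {"targets": [[[0,0,0,0,0,-0.06,0.3],[0,0,0,0,0,-0.1,0.3],[0,0,0,0,0,-0.05,0.3],[0,0,0,0,0,0,0.3]]]}}

```text
time_s: 37.4
ee_pos: [415.4, -283.7, 98.8]
ee_rot: [-179.8, -0.2, 90.0]
force: [-0.2, 0.5, -3.6]
gripper_width: 38.9
gripper_force: 32.0
```

```bash
python3 piece.py
```

```text
tcp [ 415.4 -283.7   98.8] [-179.8   -0.2   90. ] w 38.9 F 32.0 [-0.2  0.5 -3.6] t 37.4
shaft lateral at 0/198 [5.  5.2] yaw off 0.1 top z@0/198 [48.5 47. ] 2139
orange X [156.5 229.7] Y [-19.   29.9] Z [ 7.  44.1]
brass 1047 X,Y 206.0 5.0 z pct [52.9 57.5 61.3 61.9]
```

>>> {"fn": "send_rows", "kwargs": {"targets": [[[0,0,0,0,-0.01,-0.05,0.3],[0,0,0,0,0,-0.035,0.3],[0,0,0,0,0,0,0.3],[0,0,0,0,0,0,0.1],[0,0,0,0,0,0,0],[0,0,0,0,0,0,-0.03],[0,0,0,0,0,0,-0.03],[0,0,0,0,0,0.05,-0.03],[0,0,0,0,0,0.1,-0.03],[0,0,0,0,0,0.15,-0.1],[0,0,0,0,0,0.04,-0.175],[0,0,0,0,0,0,-0.175]]]}}

```text
time_s: 38.7
ee_pos: [417.3, -287.6, 153.6]
ee_rot: [179.8, 0.1, 89.9]
force: [-0.1, -0.5, -3.6]
gripper_width: 53.6
gripper_force: 9.6
```

```bash
python3 tool.py wrist; python3 look.py l scene,side|grep -v orig; python3 brass.py
```

```text
tcp [ 417.3 -287.6  153.6] [1.798e+02 1.000e-01 8.990e+01] w 53.6 F 9.6 [-0.1 -0.5 -3.6] t 38.7
shaft lateral at 0/198 [5.  5.1] yaw off 0.0 top z@0/198 [49.2 49.2] 2069
orange X [149.6 222. ] Y [-29.3  38.9] Z [ 6.9 46.2]
scene coupling_1 [290. 191.] 0.66 ray z/2 [ 642. -104.] top [ 635. -105.   21.] 85
scene coupling_1 [302. 177.] 0.61 ray z/2 [ 638. -178.] top [ 632. -164.   20.] 86
scene coupling_1 [321. 148.] 0.18 ray z/2 [ 651. -342.] top [0 0 0] 0
scene bush_1 [324. 162.] 0.64 ray z/2 [ 614. -285.] top [ 619. -282.   13.] 38
scene bush_1 [278. 323.] 0.43 ray z/2 [463. 286.] top [462. 284.  10.] 54
side coupling_1 [360. 217.] 0.59 ray z/2 [649. -94.] top [ 632. -124.   40.] 100
side coupling_1 [384. 212.] 0.33 ray z/2 [ 728. -101.] top [ 707. -125.   20.] 96
side bush_1 [392. 258.] 0.62 ray z/2 [ 619. -291.] top [ 619. -286.   13.] 68
side bush_1 [438. 279.] 0.57 ray z/2 [ 666. -410.] top [ 634. -435.   27.] 116
side bush_1 [411. 250.] 0.55 ray z/2 [ 683. -288.] top [ 687. -297.   12.] 47
side bush_1 [414. 268.] 0.49 ray z/2 [ 642. -352.] top [ 627. -354.   13.] 80
side bush_1 [258. 182.] 0.41 ray z/2 [468. 291.] top [469. 280.  12.] 25
scene 87 [278. 321.] mean [460. 287.  24.] zmax 34.0
side 17 [258. 181.] mean [464. 274.  28.] zmax 34.0
```

>>> {"fn": "send_rows", "kwargs": {"targets": [[[0,0,0.05,0,0.06,0,-0.175],[0,0,0.08,0,0.1,0,-0.175],[0,0,0.09,0,0.12,0,-0.175],[0,0,0.09,0,0.13,0,-0.175],[0,0,0.09,0.02,0.13,0,-0.175],[0,0,0.09,0.03,0.13,0,-0.175],[0,0,0.09,0.04,0.13,0,-0.175],[0,0,0.09,0.04,0.13,0,-0.175],[0,0,0.09,0.04,0.13,0,-0.175],[0,0,0.09,0.04,0.13,0,-0.175],[0,0,0.09,0.03,0.11,0,-0.175],[0,0,0.06,0.015,0.06,0,-0.175]]]}}

```text
time_s: 40.55
ee_pos: [468.1, -13.4, 152.2]
ee_rot: [180.0, 0.1, -179.7]
force: [-0.6, 0.6, -2.3]
gripper_width: 53.4
gripper_force: 9.6
```

>>> {"fn": "send_rows", "kwargs": {"targets": [[[0,0,0,0,0,-0.08,-0.175],[0,0,0,0,0,-0.14,-0.175],[0,0,0,0,0,-0.12,-0.175],[0,0,0,0,0,-0.04,-0.175],[0,0,0,0,0,0,-0.175],[0,0,0,0,0,0,-0.175]]]}}

```text
time_s: 41.15
ee_pos: [468.4, -15.1, 76.8]
ee_rot: [-180.0, 0.1, 179.9]
force: [0.2, -0.3, -3.0]
gripper_width: 53.7
gripper_force: 9.6
```

```bash
python3 tool.py wrist; python3 brass.py;python3 look.py j scene|grep -v orig
```

```text
tcp [468.4 -15.1  76.8] [-1.800e+02  1.000e-01  1.799e+02] w 53.7 F 9.6 [ 0.2 -0.3 -3. ] t 41.15
shaft lateral at 0/198 [2.7 2.6] yaw off -0.0 top z@0/198 [48.6 48.6] 2159
orange X [149.  221.9] Y [-31.4  36.5] Z [ 5.6 45.6]
scene 26 [283. 284.] mean [498. 199.  34.] zmax 41.0
scene 35 [307. 294.] mean [435. 198.  30.] zmax 41.0
scene 88 [278. 321.] mean [460. 287.  24.] zmax 34.0
side 46 [259. 187.] mean [447. 222.  28.] zmax 41.0
scene coupling_1 [291. 192.] 0.74 ray z/2 [ 638. -103.] top [ 638. -103.   21.] 93
scene coupling_1 [304. 179.] 0.5 ray z/2 [ 630. -173.] top [ 632. -164.   21.] 74
scene bush_1 [278. 322.] 0.49 ray z/2 [463. 285.] top [462. 286.  11.] 55
```

>>> {"fn": "send_rows", "kwargs": {"targets": [[[0,0,0,-0.005,0.05,0,-0.175],[0,0,0,0,0.12,0,-0.175],[0,0,0,0,0.14,0,-0.175],[0,0,0,0,0.12,0,-0.175],[0,0,0,0,0.06,0,-0.175],[0,0,0,0,0,0,-0.175],[0,0,0,0,0,0,-0.1],[0,0,0,0,0,0,0],[0,0,0,0,0,0,0.1],[0,0,0,0,0,0,0.3],[0,0,0,0,0,0,0.3],[0,0,0,0,0,0,0.3]]], "grip_force": 32}}

```text
time_s: 42.75
ee_pos: [466.7, 82.7, 76.2]
ee_rot: [180.0, 0.0, 179.9]
force: [-0.1, -0.6, -2.1]
gripper_width: 38.4
gripper_force: 32.0
```

>>> {"fn": "send_rows", "kwargs": {"targets": [[[0,0,0,0,0,0.015,0.3],[0,0,0,0,-0.06,0,0.3],[0,0,0,0,-0.12,0,0.3],[0,0,0,0,-0.15,0,0.3],[0,0,0,0,-0.15,0,0.3],[0,0,0,0,-0.09,0.06,0.3],[0,0,0,-0.06,-0.02,0.1,0.3],[0,0,0,-0.1,0,0.1,0.3],[0,0,0,-0.08,0,0.06,0.3],[0,0,0,-0.03,0,0,0.3],[0,0,0,0,0,0,0.3]]]}}

```text
time_s: 43.85
ee_pos: [411.6, -35.3, 142.7]
ee_rot: [-180.0, -0.0, 179.9]
force: [0.7, 0.7, -4.0]
gripper_width: 38.4
gripper_force: 32.0
```

```bash
python3 piece.py; python3 brass.py
```

```text
tcp [411.6 -35.3 142.7] [-180.    -0.   179.9] w 38.4 F 32.0 [ 0.7  0.7 -4. ] t 43.85
shaft lateral at 0/198 [3.1 2.7] yaw off -0.1 top z@0/198 [48.3 47.6] 2053
orange X [156.3 230.1] Y [-21.4  27.5] Z [ 7.1 44.6]
brass 1038 X,Y 206.0 2.0 z pct [ 96.5 103.  104.1 104.7]
```

>>> {"fn": "send_rows", "kwargs": {"targets": [[[0,0,-0.05,0,-0.06,0,0.3],[0,0,-0.08,-0.015,-0.11,0,0.3],[0,0,-0.09,-0.025,-0.14,0,0.3],[0,0,-0.09,-0.025,-0.14,0,0.3],[0,0,-0.09,-0.025,-0.14,0,0.3],[0,0,-0.09,-0.025,-0.14,0,0.3],[0,0,-0.09,-0.025,-0.14,0,0.3],[0,0,-0.09,-0.025,-0.14,0,0.3],[0,0,-0.09,0,-0.14,0,0.3],[0,0,-0.09,0,-0.14,0,0.3],[0,0,-0.09,0,-0.11,0,0.3],[0,0,-0.06,0,-0.06,0,0.3]]]}}

```text
time_s: 45.25
ee_pos: [379.9, -329.0, 142.0]
ee_rot: [-180.0, -0.0, 89.6]
force: [-0.2, 0.1, -3.8]
gripper_width: 38.5
gripper_force: 32.0
```

>>> {"fn": "send_rows", "kwargs": {"targets": [[[0,0,0,0,0,-0.03,0.3],[0,0,0,0,0,-0.05,0.3],[0,0,0,0,0,-0.02,0.3],[0,0,0,0,0,0,0.3]]]}}

```text
time_s: 45.65
ee_pos: [378.8, -325.6, 121.6]
ee_rot: [-179.9, -0.1, 90.0]
force: [0.3, 0.3, -3.3]
gripper_width: 38.3
gripper_force: 32.0
```

```bash
python3 piece.py; python3 look.py l scene,side|grep bush
```

```text
tcp [ 378.8 -325.6  121.6] [-1.799e+02 -1.000e-01  9.000e+01] w 38.3 F 32.0 [ 0.3  0.3 -3.3] t 45.65
shaft lateral at 0/198 [5.  4.7] yaw off -0.1 top z@0/198 [48.6 47.1] 2048
orange X [156.8 229.7] Y [-19.8  29.4] Z [ 7.2 44.2]
brass 956 X,Y 206.0 4.0 z pct [76.6 82.7 83.8 84.4]
scene bush_1 [324. 162.] 0.55 ray z/2 [ 615. -286.] top [ 615. -282.   14.] 40
scene bush_1 [326. 152.] 0.42 ray z/2 [ 629. -339.] top [ 627. -342.    6.] 10
side bush_1 [416. 268.] 0.53 ray z/2 [ 647. -354.] top [ 628. -354.   13.] 74
```

View pics/p.png

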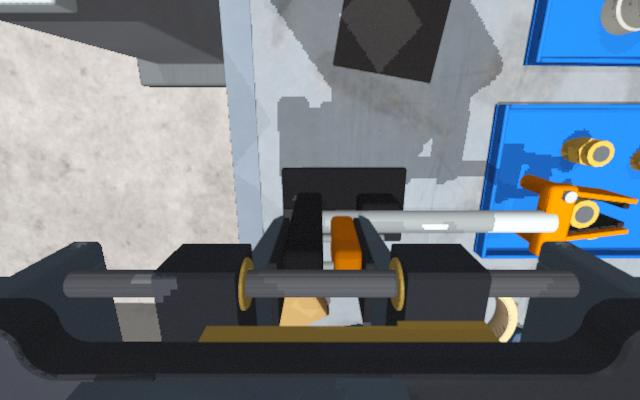

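The bush is held at (585,215); B stands at (598,152), clear of the jaws. I lower it and release gently.

>>> {"fn": "send_rows", "kwargs": {"targets": [[[0,0,0,0,-0.005,-0.05,0.3],[0,0,0,0,0,-0.07,0.3],[0,0,0,0,0,-0.045,0.3],[0,0,0,0,0,-0.015,0.3],[0,0,0,0,0,0,0.3],[0,0,0,0,0,0,0.15],[0,0,0,0,0,0,0.1],[0,0,0,0,0,0,0.05],[0,0,0,0,0,0,0.02],[0,0,0,0,0,0,0],[0,0,0,0,0,0,0]]]}}

```text
time_s: 47.35
ee_pos: [379.5, -328.0, 87.0]
ee_rot: [180.0, 0.0, 89.9]
force: [0.3, 0.4, -3.6]
gripper_width: 45.7
gripper_force: 12.0
```

>>> {"fn": "send_rows", "kwargs": {"targets": [[[0,0,0,0,0,0.05,0],[0,0,0,0,0,0.1,0],[0,0,0,0,0,0.15,-0.05],[0,0,0,0,0,0.04,-0.175],[0,0,0,0,0,0,-0.175]]]}}

```text
time_s: 47.85
ee_pos: [380.2, -328.7, 156.5]
ee_rot: [179.8, 0.1, 89.9]
force: [-0.6, -0.6, -4.2]
gripper_width: 53.5
gripper_force: 9.6
```

```bash
python3 piece.py; python3 look.py l scene,side|grep -v orig; python3 brass.py
```

```text
tcp [ 380.2 -328.7  156.5] [1.798e+02 1.000e-01 8.990e+01] w 53.5 F 9.6 [-0.6 -0.6 -4.2] t 47.85
shaft lateral at 0/198 [4.6 4.4] yaw off -0.1 top z@0/198 [48.8 49.1] 2155
orange X [149.7 222.4] Y [-29.6  38.2] Z [ 6.5 46. ]
scene coupling_1 [291. 195.] 0.79 ray z/2 [630. -91.] top [ 637. -103.   21.] 89
scene coupling_1 [303. 179.] 0.65 ray z/2 [ 631. -173.] top [ 633. -164.   20.] 84
scene coupling_1 [401. 131.] 0.37 ray z/2 [ 443. -552.] top [0 0 0] 0
scene bush_1 [322. 162.] 0.61 ray z/2 [ 618. -285.] top [ 616. -279.   14.] 38
side coupling_1 [359. 220.] 0.77 ray z/2 [ 635. -110.] top [ 631. -126.   40.] 89
side coupling_1 [370. 226.] 0.47 ray z/2 [ 648. -149.] top [ 636. -170.   21.] 106
side bush_1 [387. 268.] 0.69 ray z/2 [ 584. -320.] top [ 581. -328.   13.] 71
```

All five are out and placed. I take the reacher back to its mat.

>>> {"fn": "send_rows", "kwargs": {"targets": [[[0,0,0.05,0.01,0.04,0,-0.175],[0,0,0.08,0.03,0.07,0,-0.175],[0,0,0.09,0.03,0.08,0,-0.175],[0,0,0.09,0.03,0.085,0,-0.175],[0,0,0.09,0.03,0.085,0,-0.175],[0,0,0.09,0.03,0.085,0,-0.175],[0,0,0.09,0.03,0.085,0,-0.175],[0,0,0.09,0.03,0.085,0,-0.175],[0,0,0.09,0.03,0.085,0,-0.175],[0,0,0.09,0.03,0.08,0,-0.175],[0,0,0.062,0.027,0.063,0,-0.175],[0,0,0,0,0,0,-0.175]]]}}

```text
time_s: 49.75
ee_pos: [441.4, -158.3, 155.1]
ee_rot: [180.0, 0.0, 172.1]
force: [0.0, 0.1, -2.3]
gripper_width: 54.2
gripper_force: 9.6
```

>>> {"fn": "send_rows", "kwargs": {"targets": [[[0,0,0,0,0,-0.08,-0.175],[0,0,0,0,0,-0.14,-0.175],[0,0,0,0,0,-0.1,-0.175],[0,0,0,0,0,-0.04,-0.175],[0,0,0,0,0,0,-0.175],[0,0,0,0,0,0,-0.175]]]}}

```text
time_s: 50.35
ee_pos: [441.6, -160.0, 83.7]
ee_rot: [-180.0, 0.1, 171.9]
force: [-0.2, -0.7, -3.8]
gripper_width: 54.2
gripper_force: 9.6
```

```bash
cat > rest.py <<'E'
from h import *
from tool import tool
tool("wrist")
def meas(n,p,d,s):
    W=cloud(n,s,d); x,y,h=W[...,0],W[...,1],W[...,2]; p=p.astype(int); mx=p.max(-1); ok=(d>0)&(x>380)&(x<520)
    for nm,k in (("mat",(y>-260)&(y<130)&(h<9)&(h>-5)&(mx<60)),("shaft",(y>-90)&(y<-30)&(h>35)&(h<60)),("jaws",(y>-60)&(y<100)&(h>10)&(h<60)&(p[...,0]-p[...,2]>80))):
        Q=W[k&ok]
        if len(Q)>20:
            r=cv2.minAreaRect(Q[:,:2].astype(np.float32)); print(n,nm,np.round(r[0],1),np.round(r[1],1),round(r[2],1),len(Q),np.percentile(Q[:,2],[5,95]).round(1))
for n in ("wrist","scene"):
    s,p,d=grab(n); meas(n,p,d,s)
z=np.load("scene0.npz"); print("orig"); meas("scene",z['p'],z['d'],None)
E
python3 rest.py
```

```text
tcp [ 441.6 -160.    83.7] [-1.800e+02  1.000e-01  1.719e+02] w 54.2 F 9.6 [-0.2 -0.7 -3.8] t 50.35
shaft lateral at 0/198 [2.7 2.8] yaw off 0.0 top z@0/198 [48.8 48.2] 2156
orange X [149.1 221.9] Y [-31.7  36.5] Z [ 5.1 45.4]
wrist mat [461.3 -62. ] [285.5  90.1] 80.4 8754 [2.7 4.8]
wrist shaft [454.6 -60.2] [62.1 15.3] 81.8 596 [53.2 59.9]
wrist jaws [466.6  24.6] [75.6 72.2] 81.3 3606 [21.7 59.2]
scene mat [458.6 -66.5] [294.9  88.9] 81.2 1263 [-1.   4.3]
scene shaft [452.1 -60.8] [56.7 17.3] 83.9 69 [51.4 59.8]
scene jaws [463.7  26.6] [74.2 71.8] 80.3 241 [24.6 57.7]
orig
scene mat [457.8 -67. ] [300.   89.2] 80.8 1445 [-0.7  7.9]
scene shaft [450.6 -60.3] [60.1 15.6] 82.5 104 [42.7 51.1]
scene jaws [461.1  22.1] [75.  79.5] 82.1 234 [19.7 47.1]
```

>>> {"fn": "send_rows", "kwargs": {"targets": [[[0,0,0,-0.005,-0.005,-0.03,-0.175],[0,0,0,0,0,-0.012,-0.175],[0,0,0,0,0,-0.006,-0.175],[0,0,0,0,0,0,-0.175],[0,0,0,0,0,0,-0.175]]]}}

```text
time_s: 51.0
ee_pos: [439.9, -160.4, 73.4]
ee_rot: [180.0, 0.0, 172.0]
force: [-0.2, -0.2, -3.4]
gripper_width: 53.6
gripper_force: 9.6
```

```bash
python3 tool.py wrist
```

```text
tcp [ 439.9 -160.4   73.4] [180.   0. 172.] w 53.6 F 9.6 [-0.2 -0.2 -3.4] t 51.0
shaft lateral at 0/198 [2.7 2.8] yaw off 0.0 top z@0/198 [48.7 48.4] 2153
orange X [149.1 221.9] Y [-31.8  36.5] Z [ 4.8 45.5]
```

Not yet in contact (the tool's 3 N weight is still carried). I lower it a little further, then let go.

>>> {"fn": "send_rows", "kwargs": {"targets": [[[0,0,0,0,0,-0.006,-0.175],[0,0,0,0,0,0,-0.175]]]}}

```text
time_s: 51.25
ee_pos: [440.0, -160.5, 72.7]
ee_rot: [-180.0, 0.0, 172.0]
force: [-1.3, -0.2, 2.7]
gripper_width: 53.7
gripper_force: 9.9
```

>>> {"fn": "send_rows", "kwargs": {"targets": [[[0,0,0,0,0,-0.006,-0.175],[0,0,0,0,0,0,-0.175]]]}}

```text
time_s: 51.45
ee_pos: [440.2, -160.6, 72.2]
ee_rot: [-180.0, 0.1, 172.0]
force: [-2.3, -0.6, 8.2]
gripper_width: 53.6
gripper_force: 9.8
```

>>> {"fn": "send_rows", "kwargs": {"targets": [[[0,0,0,0,0,0.004,-0.175],[0,0,0,0,0,0,-0.2],[0,0,0,0,0,0,-0.23],[0,0,0,0,0,0,-0.3],[0,0,0,0,0,0,-0.6],[0,0,0,0,0,0,-1],[0,0,0,0,0,0,-1],[0,0,0,0,0,0,-1],[0,0,0,0,0,0.1,-1],[0,0,0,0,0,0.2,-1],[0,0,0,0,0,0.2,-1],[0,0,0,0,0,0.2,-1]]]}}

```text
time_s: 52.65
ee_pos: [439.6, -160.3, 213.2]
ee_rot: [180.0, -0.0, 172.0]
force: [0.8, 0.2, -1.0]
gripper_width: 91.1
gripper_force: 0.0
```

```bash
python3 rest.py; python3 look.py z scene,side|grep -v orig; python3 brass.py; python3 -c "
from h import *
import h
p=cv2.imread('pics/zscene.png')[110:400,180:420]; cv2.imwrite('pics/z2.png',cv2.resize(p,None,fx=2,fy=2))
a=np.load('scene0.npz');b=np.load('zscene.npz')
for n,x0,y0 in (('jar',631,-436),('tape',540,-457)):
    for q in (a,b):
        W=cloud('scene',None,q['d']);k=(q['d']>0)&(np.hypot(W[...,0]-x0,W[...,1]-y0)<65)&(W[...,2]>15);print(n,np.median(W[k],axis=0).round(1))
"
```

```text
tcp [ 439.6 -160.3  213.2] [180.  -0. 172.] w 91.1 F 0.0 [ 0.8  0.2 -1. ] t 52.65
wrist mat [460.1 -65.6] [292.   88.5] 80.5 5400 [2.5 5.3]
wrist shaft [453.3 -60. ] [62.3 15.2] 82.0 729 [44.3 52.4]
wrist jaws [465.6  23.3] [74.7 78.4] 82.3 1238 [14.5 48.6]
scene mat [459.7 -66.5] [298.2  90.9] 81.1 1469 [-0.9  7.6]
scene shaft [451.2 -60. ] [60.6 17.2] 81.4 108 [41.5 51.1]
scene jaws [462.1  24. ] [73.4 78. ] 80.4 205 [20.5 47. ]
orig
scene mat [457.8 -67. ] [300.   89.2] 80.8 1445 [-0.7  7.9]
scene shaft [450.6 -60.3] [60.1 15.6] 82.5 104 [42.7 51.1]
scene jaws [461.1  22.1] [75.  79.5] 82.1 234 [19.7 47.1]
scene coupling_1 [303. 178.] 0.65 ray z/2 [ 634. -178.] top [ 631. -165.   20.] 72
scene coupling_1 [290. 192.] 0.59 ray z/2 [ 640. -101.] top [ 636. -104.   20.] 93
scene bush_1 [327. 150.] 0.65 ray z/2 [ 633. -353.] top [ 626. -350.   13.] 34
scene bush_1 [322. 160.] 0.44 ray z/2 [ 624. -293.] top [ 619. -282.   15.] 38
side coupling_1 [360. 216.] 0.77 ray z/2 [651. -90.] top [ 640. -109.   20.] 95
side coupling_1 [372. 229.] 0.7 ray z/2 [ 642. -164.] top [ 633. -170.   21.] 108
side coupling_1 [301. 219.] 0.38 ray z/2 [488. -23.] top [0 0 0] 0
side bush_1 [416. 272.] 0.6 ray z/2 [ 637. -366.] top [ 628. -355.   11.] 68
side bush_1 [385. 215.] 0.38 ray z/2 [ 727. -109.] top [ 704. -127.   17.] 40
jar [ 625.6 -413.4   57.9]
jar [ 631.9 -409.7   50.9]
tape [ 536.1 -453.1   21.1]
tape [ 503.4 -435.3   21.2]
```

View pics/z2.png

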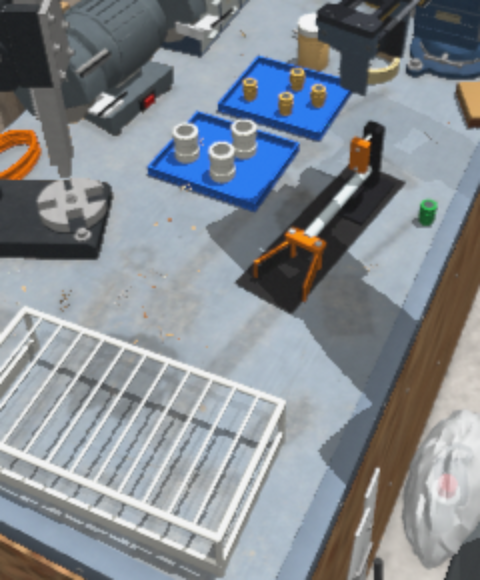

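The picture shows the rack empty, three couplings in the near tray at (186–244,140–160), and four bushes in the far tray at (250–318,80–103). The reacher stands on its mat, and the jar and tape are in place, partly hidden by the gripper. I hand in.

```bash
python3 -c "
from workcell import env
print(env.job_done())"
```

```text
the job is handed in; nothing more can be done
None
```

The job is handed in after about 53 s of robot time: both couplings are in the near tray, all three bushes are in the far tray, and the reacher is back on its mat and released; the judge returned no verdict.

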